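# Close a strip joint in the glue-up jig with a wedge and mallet

### The arm

A 7-joint arm with a two-finger parallel gripper is mounted at the origin on a cart in front of the work surface, level with it; the furniture and walls round the work are solid. World frame = base frame: x ahead of the robot, y to its left, z up, the work surface at z = 0. Lengths are in mm, angles in degrees, forces in N, time in s.
With the tool pointing down it reaches from about 350 to 775 mm from the base axis. Payload 3.1 kg.
Tool frame: the origin (TCP) lies at the very end of the fingers, on their centre line; the grasp point (between the pads) lies arm.grip_point_offset behind it (arm.grip_point_offset is the distance from the TCP to the grasp point, in mm); z points along the fingers, x is the direction in which the jaws open and shut, and the axes are right-handed (so a half turn about z gives the same grasp; the last joint's range is limited). The gripper opens to 85 mm and grips with 20 to 120 N. Pads are 22 mm wide; open, the fingers measure 114 mm over their backs; the gripper's body (76 mm by 85 mm) begins 54 mm behind the grasp point. The pads swing forward as they close: fully open they stand 13 mm farther back than shut.
Start: joints at [66.48, 17.813, 0.802, 86.603, -0.252, 75.585, -1.558], TCP at [198.306, -513.022, 231.304] pointing down, gripper open.
Joint ranges: [-154.91, 154.91], [-16.99, 109.72], [-72.82, 74.43], [7.12, 147.25], [-82.49, 262.49], [11.32, 116.49], [-174.64, 174.64]. Speed limits (degrees/s): [159.86, 159.86, 180, 180, 180, 180, 180].

### API

Orientations are given as a 3x3 rotation matrix whose columns are the frame's x, y, z axes.
In Python, from workcell import readout, camera, close_job, arm gives the robot as it stands.
- The arm moves only by the shell command python3 -m handwheel 'ROWS' [FORCE]. ROWS is a JSON object of lists of equal length, an entry for each row: "rot": the turn, a rotation vector about the world's x, y, z in rad, a list of three; "translation": the shift along the world's x, y, z in m, a list of three; "fingers": the opening, from -1 (shut) to 1 (fully open), so that 0 is half open. A call has 1 to 8 rows; each row shifts and turns the pose as measured when the row begins; what a row does not reach is not made up. A row lasts 1/8 s, in which the tool goes at most 62.5 mm and 10.7 degrees, less where a joint would pass 70% of its speed; a pose out of reach is approached as far as the arm can. A call with a gripper value outside its range is refused whole. The fingers move at their own pace and stop on an object; FORCE is the grip in N (left out, the last holds). Time passes only in rows, so rows that do not move let the fingers close. It gives the time, the measured TCP pose, the force and the opening at its end, in the units of the state.
- readout.sense(): the state, without advancing time (a new reading comes with each control period).
- camera(name): name is "scene" or "top" or "wrist"; returns a dict with "img" (480x640x3 uint8, red, green, blue), "fx", "fy", "cx", "cy" (pixels), "cam_to_world" (4x4, takes a point from camera to world coordinates); the wrist camera has in their place "tool_from_camera" (4x4, takes a point from camera to tool coordinates, whose origin is the TCP and whose axes are the tool frame's). Camera axes: x right, y down, z forward; pixel columns grow to the right and rows downward; lengths in mm; the calibration is good to about 2 mm. A picture is of the moment at which its call begins: read the wrist's pose just before it. There is no depth.
- close_job(): hands the job in, once; it reports no verdict.
The state is a dict: "time_s": time; "joint_pos": joint angles; "qd": joint speeds; "joint_efforts": joint torques, N m; "tool_pos": TCP position; "orientation": TCP orientation; "ft_force": force on the tool from outside, world axes, zero at the start; "torque": the same for the moment, N m; "gripper_width": opening from 0.0 (shut) to 1.0 (fully open).
Only numpy, scipy, OpenCV 4.12 (cv2) and the standard library are available. Lean on these libraries where they do the work, as an engineer would, in place of code of your own. Each camera call takes 0.05 s, during which the arm holds its last target.

### The job

Dry-clamp the two wooden strips in the glue-up jig: set the loose wedge in the tapering lane between the right-hand strip and the skewed cleat, thin end first, and let go of it, then drive it in with the mallet until it stops advancing and sits tight, so that the joint between the strips is closed. Use light taps, no heavy blows, and do not jam the wedge with the fingers. Finally lay the mallet down flat on the bench clear of the jig, and leave the glue bottle, sanding block and wax tin where they are.

Things in the scene. Friction and masses are not known exactly. Their poses are not given: they have to be found in the camera images.
- jig: Glue-up jig screwed to the bench: plywood base 250 x 190 x 12 mm, straight fence on its left, end stop across its far end, skewed cleat on its right, all three 20 mm high above the base. Origin at bench height; base spans x -0.12..0.13, y -0.095..0.095, its top at z 0.012. x points away from the robot (the drive direction), y left. Fence's inner face at y 0.060, stop's at x 0.105.
- lane_mouth (a point): Point on the jig's base (axes as the jig's, at its x -0.05, y -0.025) where the wedge's lane begins between right strip and cleat. The cleat spans 0 to 0.09 m beyond in x. Its lane face leans 1 in 6, so the lane narrows away from the robot: nominal face y = -0.0126 + x/6 (m, from this point), but the cleat sits in slotted holes up to 4 mm either side of that, unmeasured.
- strip_a_center (a point): Centre of the left-hand wooden strip, 150 x 36 x 22 mm (x, y, z), 90 g, loose on the jig's base beside the fence, long side along the jig's x. It touches the fence when this point is at y 0.042 in the jig's frame.
- strip_b_center (a point): Centre of the right-hand wooden strip, same size as the other, loose on the jig's base between that and the lane; at the start a joint of 2 to 5 mm is open between the strips. With both joints closed this point is at y 0.006 in the jig's frame. The strip's lane-side face is 18 mm to its right (-y), its near end 75 mm nearer the robot.
- wedge_center (a point): Centre, half-way up, of the loose wooden wedge: 120 long, 36 high, in plan 32 mm wide at the butt tapering to 12 at the thin end (22 here), 60 g. x to the thin end, z up. Straight face at y +0.011 (goes against the right strip); sloped face from y -0.021 at the butt to -0.001 at the tip (against the cleat). In the lane it stands 14 mm above the strips. Friction, about 0.6, keeps it jammed.
- wedge_thin (a point): Middle of the wedge's thin end face (12 x 36 mm), 60 mm along x from its centre. Sliding the wedge in and closing the joint takes up to roughly 8 N of push on the butt; about 15 N there seats it tight. How far in that is differs by some 5 cm from case to case with the cleat's place.
- mallet_neck (a point): Grip point on the wooden mallet's handle axis, 18 mm from the head; handle here 24 wide, 30 high. The mallet, 0.55 kg, lies on its side, this point 31 mm above the bench. y along the handle to the head, x across, z up. Head: flat striking faces at x -0.055 and +0.055, y 0.018 to 0.089, z -0.031 to 0.031; the handle ends at y -0.155. Held further from the head it twists in the fingers.
- glue_bottle: White glue bottle, 46 mm across, 101 mm tall, standing left of the mallet; leave alone. Origin at the centre of its underside.
- sanding_block: Cork sanding block 62 x 107 x 27 mm left of the mallet; leave alone. Origin at the centre of its underside.
- wax_tin: Round wax tin, 72 mm across, 27 mm high, right of the jig; leave alone. Origin at the centre of its underside.
There are look-alikes about, which are no part of the job. Leave any pink look-alike of the part that bears wedge_center alone.

How it is judged:
By the outcome, as a careful person would: the job done as asked, in the order asked, and still so for the second after the job is handed in, with the robot touching nothing.
It also fails if it takes over 72 s, if anything falls off the work surface, if the arm or the gripper's body presses on something with over 40 N, if the wrist force passes 120 N, or if a joint passes its speed limit or range.

## Working session

There is one attempt and no reset: what is moved stays moved. The work goes in short steps, Python scripts to look and compute and a shell command to move; the robot and the scene stay as the last step left them, time stands still between calls to the robot, and variables do not carry over. Pictures are saved under pics/ and viewed, and the job is handed in when it is done.

```bash
ls; mkdir -p pics; python3 - <<'E'
from workcell import readout,camera,arm
import cv2
print(readout.sense()); print(arm.grip_point_offset)
for n in ("scene","top","wrist"):
    c=camera(n); cv2.imwrite(f"pics/{n}0.png",c["img"][:,:,::-1])
    print(n,c["fx"],c["fy"],c["cx"],c["cy"]); print(c.get("cam_to_world",c.get("tool_from_camera")))
E
```

```text
pics
{'time_s': 0.0, 'joint_pos': array([66.48076337, 17.86089057,  0.80135317, 86.6927983 , -0.25414925,
       75.58392042, -1.55791898]), 'qd': array([ 0.0535698 , -0.07601186, -0.06208994, -0.0130755 , -0.03061831,
       -0.10360651,  0.0386273 ]), 'joint_efforts': array([ 7.71933337e-04, -3.79912090e+01,  1.46559603e-01, -2.30590564e+01,
        1.23383850e-02,  1.37689925e-02, -1.72424183e-05]), 'tool_pos': array([ 198.02748874, -512.32556767,  230.21077769]), 'orientation': array([[ 3.60561092e-01, -9.32735155e-01, -9.11034394e-04],
       [-9.32732589e-01, -3.60562238e-01,  2.18876412e-03],
       [-2.37002184e-03,  6.05682895e-05, -9.99997190e-01]]), 'ft_force': array([0.02991928, 0.6679242 , 0.13967257]), 'torque': array([-0.01137576,  0.02135333,  0.00234345]), 'gripper_width': 1.0037408478312402}
18.700000000000003
scene 471.0139261362309 471.0139261362309 313.1805003400757 234.41279591008052
[[-7.21410727e-01 -4.93068533e-01  4.86261231e-01 -2.60456115e+02]
 [-6.92496376e-01  5.17609871e-01 -5.02522429e-01  7.11859003e+02]
 [-3.91561634e-03 -6.99259211e-01 -7.14857485e-01  1.18200760e+03]
 [ 0.00000000e+00  0.00000000e+00  0.00000000e+00  1.00000000e+00]]
top 537.1402408936005 537.1402408936005 320.38739808866757 246.3307130920161
[[-2.05288574e-02 -9.85801749e-01  1.66653764e-01  2.79037915e+02]
 [-9.99761993e-01  2.14721910e-02  3.86041162e-03 -8.02367209e+01]
 [-7.38402199e-03 -1.66534850e-01 -9.86007921e-01  1.54687961e+03]
 [ 0.00000000e+00  0.00000000e+00  0.00000000e+00  1.00000000e+00]]
wrist 344.0271327728737 344.0271327728737 316.35267958222704 234.50654531874116
[[ 9.99999836e-01  2.96782308e-04  4.90684520e-04 -7.44423086e-01]
 [-4.37356056e-04  9.48140515e-01  3.17851179e-01 -8.04900565e+01]
 [-3.70905267e-04 -3.17851341e-01  9.48140489e-01 -1.42611657e+02]
 [ 0.00000000e+00  0.00000000e+00  0.00000000e+00  1.00000000e+00]]
```

View pics/top0.png

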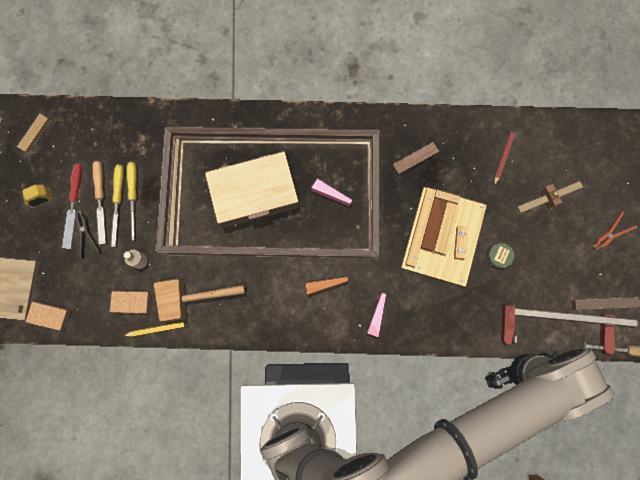

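View pics/scene0.png

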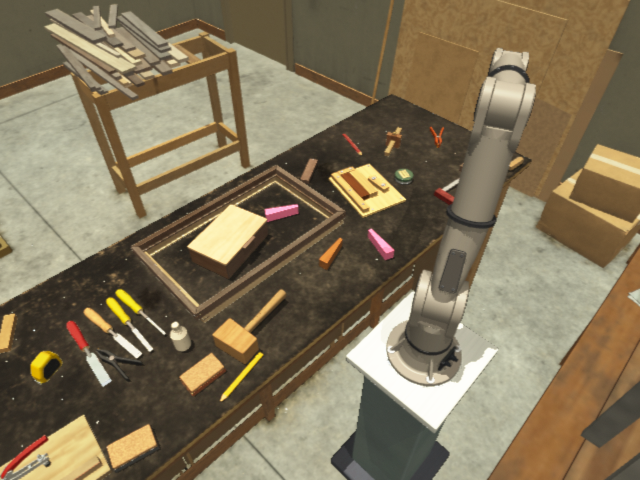

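View pics/wrist0.png

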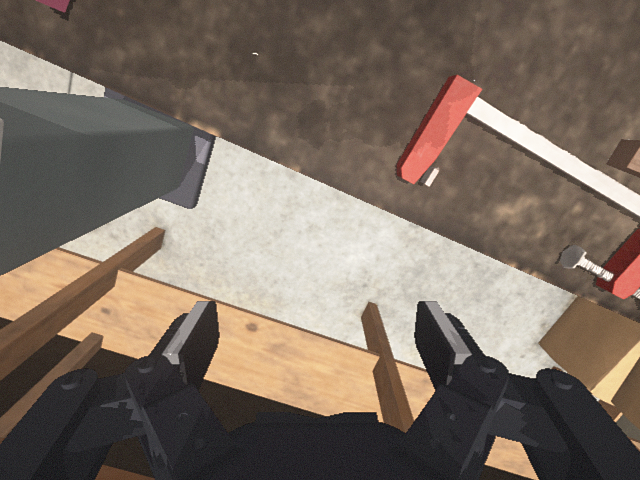

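The top view shows the jig near (445,235), the orange wedge near (326,285), and the mallet with its head at (168,300) and handle running to (243,291). Next I'll zoom in.

```bash
cat > h.py <<'E'
import numpy as np,cv2
from workcell import readout,camera
def ray(c,uv,T=None):
    M=c["cam_to_world"] if T is None else T
    uv=np.atleast_2d(np.float64(uv))
    d=np.c_[(uv[:,0]-c["cx"])/c["fx"],(uv[:,1]-c["cy"])/c["fy"],np.ones(len(uv))]@M[:3,:3].T
    return M[:3,3],d
def onz(c,uv,z,T=None):
    o,d=ray(c,uv,T); return o+d*((z-o[2])/d[:,2])[:,None]
def proj(c,P,T=None):
    M=c["cam_to_world"] if T is None else T
    p=(np.atleast_2d(P)-M[:3,3])@M[:3,:3]
    return np.c_[c["fx"]*p[:,0]/p[:,2]+c["cx"],c["fy"]*p[:,1]/p[:,2]+c["cy"]]
def wT():
    s=readout.sense(); T=np.eye(4);T[:3,:3]=s["orientation"];T[:3,3]=s["tool_pos"]
    c=camera("wrist"); return c,T@c["tool_from_camera"]
def mask(img,lo,hi):
    return cv2.inRange(cv2.cvtColor(img,cv2.COLOR_RGB2HSV),lo,hi)
E
python3 - <<'E'
import cv2
t=cv2.imread("pics/top0.png");s=cv2.imread("pics/scene0.png")
cv2.imwrite("pics/z1.png",cv2.resize(t[180:295,390:520],None,fx=5,fy=5,interpolation=cv2.INTER_CUBIC))
cv2.imwrite("pics/z2.png",cv2.resize(t[240:350,100:400],None,fx=2.6,fy=2.6,interpolation=cv2.INTER_CUBIC))
cv2.imwrite("pics/z3.png",cv2.resize(s[150:225,320:420],None,fx=7,fy=7,interpolation=cv2.INTER_CUBIC))
E
```

```text
(no output)
```

View pics/z1.png

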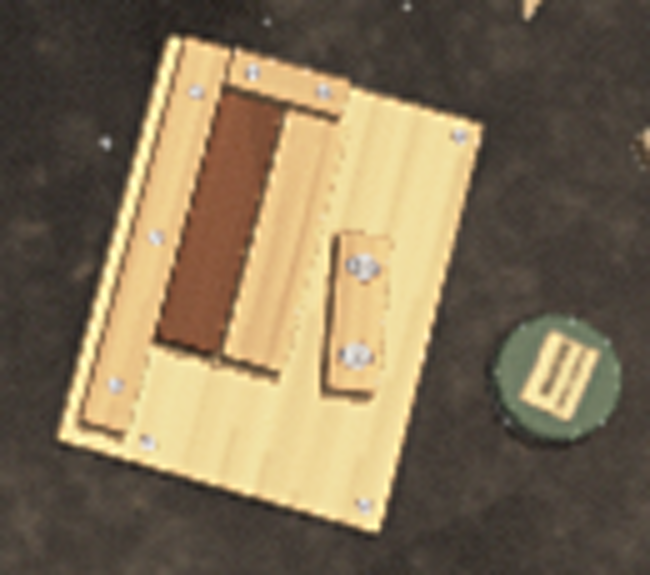

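View pics/z2.png

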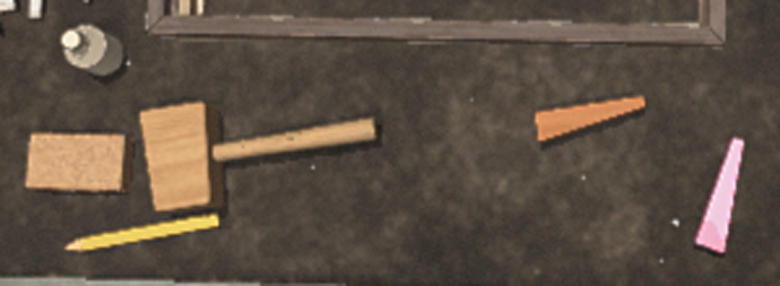

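View pics/z3.png

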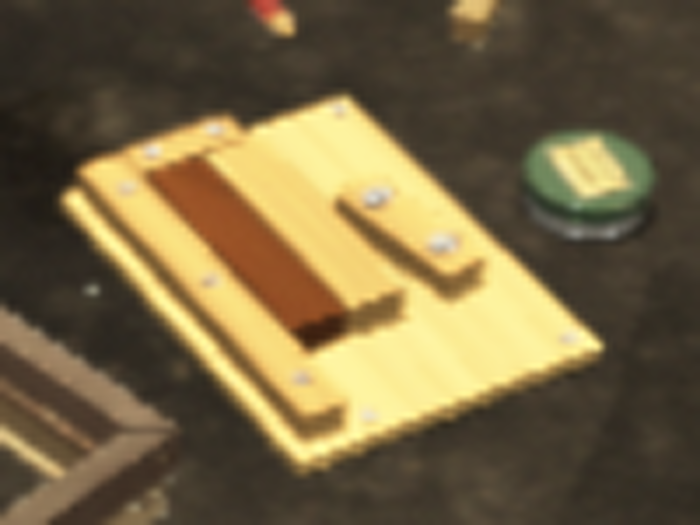

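Top view, by pixel:
- **Jig corners:** (424,187), (402,268), (466,286) and (486,205).
- **Wedge:** butt at the left (306,287), thin end at the right (347,280).
- **Mallet:** neck near (184,298).

Now I'll turn these into positions.

```bash
cat > m1.py <<'E'
from h import *
c=camera("top");img=c["img"]
def big(m,roi):
    x0,y0,x1,y1=roi;z=np.zeros_like(m);z[y0:y1,x0:x1]=m[y0:y1,x0:x1]
    k=max(cv2.findContours(z,cv2.RETR_EXTERNAL,cv2.CHAIN_APPROX_NONE)[0],key=cv2.contourArea);return k[:,0,:]
m=mask(img,(3,120,90),(20,255,255))
w=big(m,(290,265,365,305))
r=cv2.minAreaRect(w); print("wedge px",r)
P=onz(c,w,36)[:,:2]; b=cv2.boxPoints(cv2.minAreaRect(np.float32(P)));print("wedge box z36",b.round(1))
q=P.mean(0);u=np.linalg.svd(P-q)[2][0];u*=-np.sign(u[1]);t=(P-q)@u
print("axis",u,np.degrees(np.arctan2(u[1],u[0])),"ext",t.min(),t.max())
n=np.array([-u[1],u[0]]);v=(P-q)@n
for a,bb in((t.min(),t.min()+15),(t.max()-15,t.max())):
    s=(t>=a)&(t<=bb);print("width",np.ptp(v[s]))
J=onz(c,[(424,187.4),(402,267.8),(466,286.4),(486.5,204.8)],12);print("jig",J.round(1))
print("len",np.linalg.norm(J-np.roll(J,-1,0),axis=1))
mal=cv2.approxPolyDP(big(mask(img,(5,60,90),(25,255,255)),(150,270,250,325)),2,True)[:,0]
print("mallet px",mal.tolist());print(onz(c,mal,62).round(0)[:,:2].tolist())
h=onz(c,[(190,298.5),(243,290.5)],46);print("handle z46",h.round(1))
E
python3 m1.py
```

```text
wedge px ((326.0999755859375, 282.300048828125), (11.384199142456055, 43.00697326660156), 71.56504821777344)
wedge box z36 [[ 397.9  -35.3]
 [ 433.8 -151.1]
 [ 464.5 -141.6]
 [ 428.6  -25.7]]
axis [ 0.21741528 -0.9760792 ] -77.44273470487799 ext -56.679908370664556 63.72472058713407
width 32.89211981092585
width 15.751012215438584
jig [[ 708.  -383.3   12. ]
 [ 470.8 -307.6   12. ]
 [ 413.4 -487.7   12. ]
 [ 651.2 -563.3   12. ]]
len [249.01766797 189.03168615 249.59922545 188.75035373]
mallet px [[178, 279], [153, 283], [160, 321], [180, 317]]
[[447.0, 323.0], [437.0, 393.0], [332.0, 370.0], [342.0, 315.0]]
handle z46 [[392.9 292.8  46. ]
 [412.1 144.7  46. ]]
```

```bash
python3 -m handwheel '{"translation":[[0.02,0.045,-0.005],[0.03,0.055,-0.005],[0.03,0.055,-0.005],[0.03,0.055,-0.005],[0.03,0.055,-0.005],[0.03,0.055,-0.005],[0.03,0.055,-0.005],[0.03,0.05,-0.005]],"rot":[[0,0,0.18],[0,0,0.18],[0,0,0.18],[0,0,0.18],[0,0,0.18],[0,0,0.18],[0,0,0.18],[0,0,0.18]],"fingers":[1,1,1,1,1,1,1,1]}' 40
```

```text
time_s: 1.2
tool_pos: [424.4, -87.6, 189.9]
orientation: [[0.963, 0.268, 0.005], [0.268, -0.963, -0.005], [0.003, 0.006, -1.0]]
ft_force: [1.0, -0.6, -0.7]
gripper_width: 1.001
```

```bash
python3 - <<'E'
from h import *
c,T=wT(); cv2.imwrite("pics/w1.png",c["img"][:,:,::-1]); print(readout.sense()["tool_pos"])
m=mask(c["img"],(3,120,60),(20,255,255))
k=max(cv2.findContours(m,cv2.RETR_EXTERNAL,cv2.CHAIN_APPROX_NONE)[0],key=cv2.contourArea)
a=cv2.approxPolyDP(k,4,True)[:,0];print(a.tolist());print(onz(c,a,36,T).round(1).tolist());print(onz(c,a,0,T).round(1).tolist())
E
```

```text
[428.24976766 -77.60855204 189.96634608]
[[307, 143], [310, 275], [322, 277], [342, 150]]
[[399.3, -29.7, 36.0], [433.6, -146.0, 36.0], [445.2, -145.0, 36.0], [429.1, -27.3, 36.0]]
[[399.2, -32.4, 0.0], [437.7, -162.8, 0.0], [450.6, -161.6, 0.0], [432.6, -29.7, 0.0]]
```

View pics/w1.png

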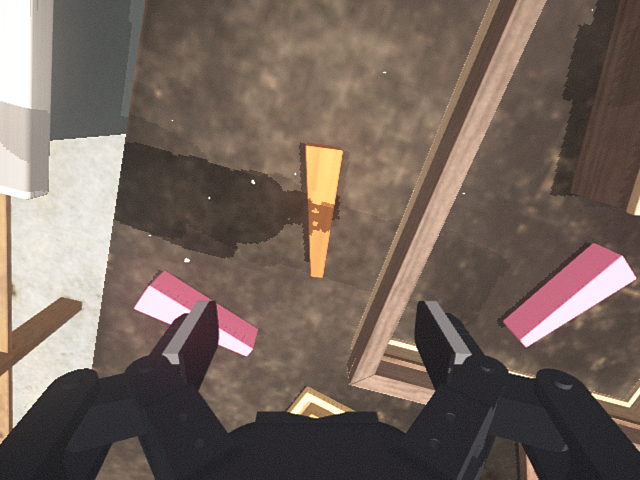

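Wedge butt corners are (307,143) and (342,150), thin-end corners (310,275) and (322,277). The measured sizes match (about 30 and 11.6 wide, 118 long). The wedge x axis points at about -82.5°.

```bash
python3 -m handwheel '{"translation":[[-0.004,0.010,-0.05],[-0.004,0.010,-0.055],[0,0,-0.03],[0,0,0]],"rot":[[0,0,-0.05],[0,0,-0.046],[0,0,0],[0,0,0]],"fingers":[0.4,0.2,0.2,0.2]}' 40
```

```text
time_s: 1.75
tool_pos: [421.6, -54.6, 52.7]
orientation: [[0.981, 0.193, 0.013], [0.193, -0.981, 0.002], [0.014, 0.001, -1.0]]
ft_force: [-0.1, 0.0, 0.4]
gripper_width: 0.6
```

```bash
python3 -m handwheel '{"translation":[[-0.001,-0.003,-0.03],[0,0,-0.014],[0,0,0],[0,0,0],[0,0,0],[0,0,0]],"rot":[[0,0.014,-0.01],[0,0,0],[0,0,0],[0,0,0],[0,0,0],[0,0,0]],"fingers":[0.2,0.2,0.2,-1,-1,-1]}' 40
```

```text
time_s: 2.5
tool_pos: [427.0, -59.6, 14.0]
orientation: [[0.983, 0.181, 0.012], [0.181, -0.983, -0.002], [0.012, 0.004, -1.0]]
ft_force: [-0.4, -0.6, 0.0]
gripper_width: 0.316
```

```bash
python3 - <<'E'
from h import *
c,T=wT(); cv2.imwrite("pics/w2.png",c["img"][:,:,::-1]); s=readout.sense();print(s["tool_pos"],s["gripper_width"]*85,s["ft_force"])
E
```

```text
[427.01770547 -59.52436526  14.02229611] 26.754565362117113 [-0.65090707  0.19175127 -1.30123092]
```

View pics/w2.png

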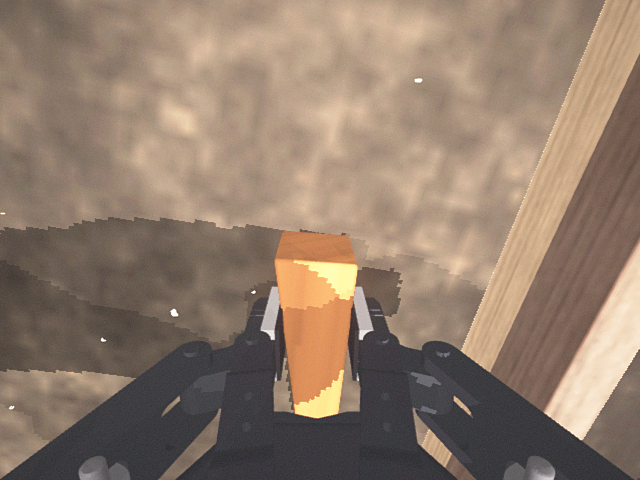

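The picture shows the wedge gripped between the pads: butt edge at (276..357,265), tip around (297..342,415). The 26.8 mm opening means the grip is about 30 mm behind the wedge centre, as planned. I'll work out the wedge's pose in the tool frame, then lift.

```bash
cat > wp.py <<'E'
from h import *
c=camera("wrist");img=c["img"];M=c["tool_from_camera"]
m=mask(img,(3,100,60),(22,255,255))
m[:, :200]=0;m[:,450:]=0
def run(ztool):
    L=[];R=[]
    for v in range(275,410,5):
        u=np.flatnonzero(m[v]);
        if len(u)>5: L.append((u.min(),v));R.append((u.max(),v))
    return L,R
L,R=run(0)
import sys
zt=float(sys.argv[1])  # tool z of wedge top (negative = behind the TCP)
for n,e in(("L",L),("R",R)):
    P=onz(c,e,zt,M); f=cv2.fitLine(np.float32(P[:,:2]),cv2.DIST_HUBER,0,.01,.01).ravel()
    if f[1]<0:f[:2]*=-1
    print(n,"angle from tool y deg",np.degrees(np.arctan2(f[0],f[1])).round(2),"x at tool y=0:",(f[2]-f[3]*f[0]/f[1]).round(2),P[0].round(1),P[-1].round(1))
u=np.flatnonzero(m[:,316]);print("rows",u.min(),u.max())
for v in (262,265,268): print(v,onz(c,[(316,v)],zt,M).round(1))
E
python3 wp.py -22
```

```text
L angle from tool y deg 4.97 x at tool y=0: -14.67 [-16.9 -25.3 -22. ] [-11.6  35.2 -22. ]
R angle from tool y deg -4.61 x at tool y=0: 11.83 [ 14.3 -25.3 -22. ] [  9.1  35.2 -22. ]
rows 233 418
262 [[ -1.5 -30.7 -22. ]]
265 [[ -1.5 -29.5 -22. ]]
268 [[ -1.5 -28.2 -22. ]]
```

```bash
python3 -m handwheel '{"translation":[[0,0,0.03],[0.01,-0.03,0.05],[0.01,-0.05,0.03],[0,-0.06,0],[0,-0.06,0],[0,-0.06,0],[0,0,0],[0,0,0]],"rot":[[0,0,0],[0,0,0.15],[0,0,0.18],[0,0,0.18],[0,0,0.18],[0,0,0.18],[0,0,0.18],[0,0,0]],"fingers":[-1,-1,-1,-1,-1,-1,-1,-1]}' 40
python3 wp.py -22; python3 - <<'E'
from h import *
c,T=wT(); cv2.imwrite("pics/w3.png",c["img"][:,:,::-1]); s=readout.sense();print(s["tool_pos"],s["gripper_width"]*85,s["ft_force"])
E
```

```text
time_s: 3.6
tool_pos: [444.7, -319.5, 125.6]
orientation: [[0.33, 0.944, 0.01], [0.944, -0.33, 0.004], [0.007, 0.008, -1.0]]
ft_force: [0.1, -0.1, -0.2]
gripper_width: 0.314
L angle from tool y deg 9.13 x at tool y=0: -24.4 [-15.8 -26.3 -22. ] [-19.  37. -22.]
R angle from tool y deg -45.27 x at tool y=0: 30.29 [ 15.  -26.3 -22. ] [ 12.5  37.  -22. ]
rows 233 418
262 [[ -0.4 -31.7 -22. ]]
265 [[ -0.4 -30.5 -22. ]]
268 [[ -0.4 -29.2 -22. ]]
[ 444.28543473 -319.77472577  125.67969838] 26.837368727386554 [-0.09766858  1.49277613 -0.88571168]
```

View pics/w3.png

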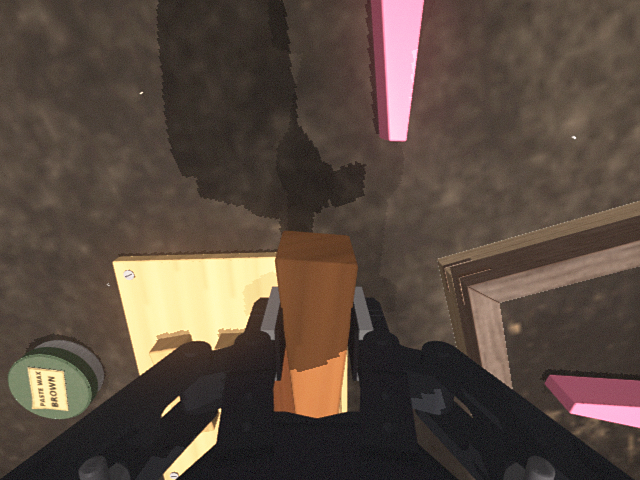

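The wedge sits symmetrically in the fingers, with its straight face on tool +x. Next I'll move to a spot where the wrist camera sees the jig unobstructed.

```bash
python3 -m handwheel '{"translation":[[0.045,0.003,0.02],[0.045,0.003,0.02],[0.045,0.003,0.02],[0.04,0.003,0.02],[0,0,0],[0,0,0]],"rot":[[0,0,0.01],[0,0,0.01],[0,0,0.01],[0,0,0],[0,0,0],[0,0,0]],"fingers":[-1,-1,-1,-1,-1,-1]}' 40
python3 - <<'E'
from h import *
s=readout.sense();c,T=wT(); cv2.imwrite("pics/w4.png",c["img"][:,:,::-1]); np.save("T4.npy",T);print(s["tool_pos"],s["gripper_width"]*85,s["ft_force"])
E
```

```text
time_s: 4.45
tool_pos: [620.8, -298.1, 205.4]
orientation: [[0.303, 0.953, -0.001], [0.953, -0.303, 0.005], [0.005, -0.002, -1.0]]
ft_force: [-0.3, 0.2, -1.5]
gripper_width: 0.317
[ 620.78107619 -298.07113993  205.40522638] 26.9335324895423 [-0.34055826  0.18172896 -1.46447261]
```

View pics/w4.png

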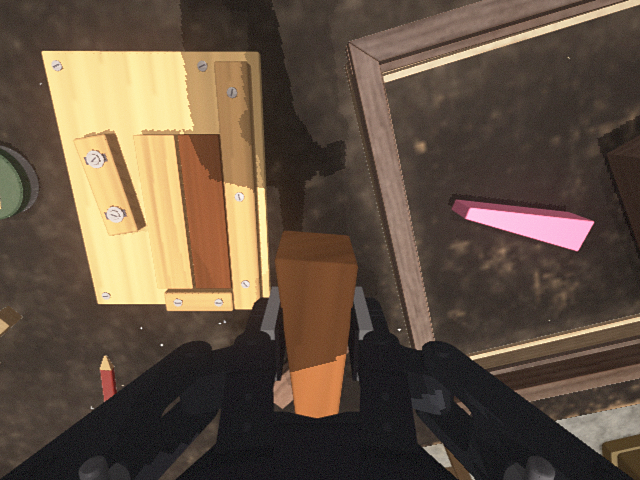

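```bash
python3 - <<'E'
import cv2
i=cv2.imread("pics/w4.png")
cv2.imwrite("pics/z4.png",cv2.resize(i[40:325,35:275],None,fx=2.1*1.0,fy=2.1,interpolation=cv2.INTER_CUBIC))
cv2.imwrite("pics/z5.png",cv2.resize(i[120:250,70:240],None,fx=4.5,fy=4.5,interpolation=cv2.INTER_CUBIC))
E
```

```text
(no output)
```

View pics/z4.png

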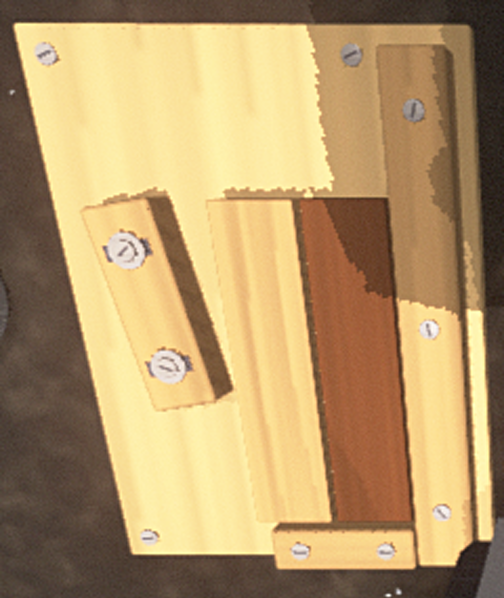

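View pics/z5.png

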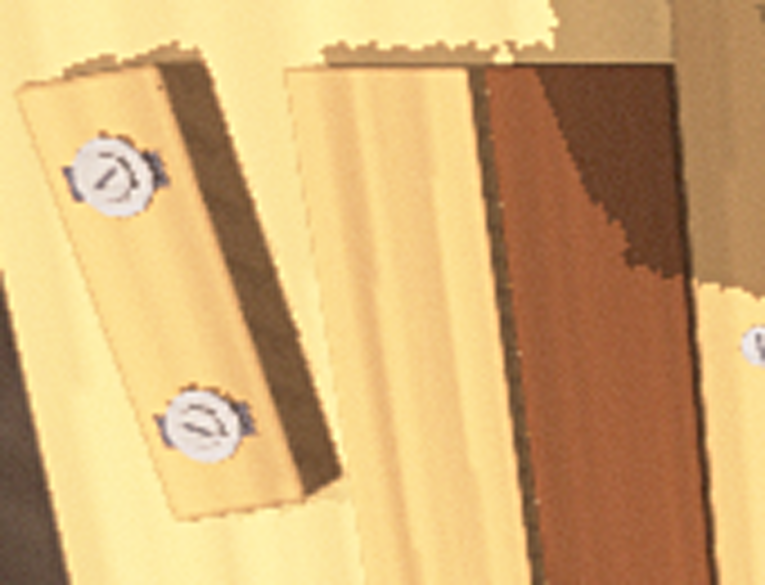

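The jig is clear in this view:
- **Base corners:** (42,51), (260,53) and (98,304).
- **Cleat lane edge:** (105,135) to (137,231).
- **Strip B lane edge:** (134,136) to (150,249).

Converting to the jig frame.

```bash
python3 - <<'E'
from h import *
c=camera("wrist");T=np.load("T4.npy")
g=lambda p,z:onz(c,p,z,T)[:,:2]
B=g([(42.1,51.4),(259.8,53.3),(97.9,303.8)],12); print("base w",B.round(1).tolist(),np.linalg.norm(B[1]-B[0]),np.linalg.norm(B[2]-B[0]))
ex=B[2]-B[0];ex/=np.linalg.norm(ex);ey0=B[1]-B[0];ey0/=np.linalg.norm(ey0)
print("yaw",np.degrees(np.arctan2(ex[1],ex[0])),np.degrees(np.arctan2(-ey0[0],ey0[1])))
ey=np.array([-ex[1],ex[0]]);O=B[0]+120*ex+95*ey; print("O",O)
J=lambda p:np.c_[(p-O)@ex,(p-O)@ey].round(1).tolist()
print("cleat",J(g([(104.9,135.1),(137.3,230.7)],32)))
print("B lane",J(g([(134,135.6),(150.4,248.9)],34)))
print("B left/A right/A left near",J(g([(174.4,135.6),(178.2,134.7),(219.3,134.7)],34)))
print("A/B far",J(g([(192,287),(231,287)],34)))
E
```

```text
base w [[415.4, -483.3], [474.1, -302.8], [652.1, -559.6]] 189.7227123607906 248.70772504201446
yaw -17.882618554732677 -18.02280894418223
O [ 558.81571824 -429.69043828]
cleat [[-50.8, -41.9], [37.6, -27.5]]
B lane [[-50.6, -15.4], [55.5, -16.7]]
B left/A right/A left near [[-50.8, 20.0], [-51.5, 23.4], [-51.7, 59.4]]
A/B far [[96.7, 19.3], [96.6, 58.7]]
```

The lane is clear: about 26.5 mm wide at the mouth, strips open by about 3.4 mm, and the cleat about 4 mm outward. The wrist and top origins differ by about 5 mm, so I'll measure again from a low hover at the placing pose.

```bash
python3 -m handwheel '{"translation":[[-0.044,-0.032,-0.01],[-0.044,-0.032,-0.02],[-0.044,-0.032,-0.02],[-0.042,-0.032,-0.03],[0,0,-0.02],[0,0,0],[0,0,0]],"rot":[[0,0,0.02],[0,0,0.02],[0,0,0.02],[0,0,0.016],[0,0,0],[0,0,0],[0,0,0]],"fingers":[-1,-1,-1,-1,-1,-1,-1]}' 40
python3 - <<'E'
from h import *
s=readout.sense();c,T=wT(); cv2.imwrite("pics/w5.png",c["img"][:,:,::-1]); np.save("T5.npy",T);print(s["tool_pos"],s["orientation"].round(3).tolist(),s["ft_force"])
c=camera("top");cv2.imwrite("pics/t5.png",cv2.resize(c["img"][180:330,360:520,::-1],None,fx=4,fy=4,interpolation=cv2.INTER_CUBIC))
c=camera("scene");cv2.imwrite("pics/s5.png",cv2.resize(c["img"][140:260,300:460,::-1],None,fx=4.5,fy=4.5,interpolation=cv2.INTER_CUBIC))
E
```

```text
time_s: 5.42
tool_pos: [429.1, -430.3, 102.4]
orientation: [[0.238, 0.971, -0.01], [0.971, -0.238, 0.003], [0.001, -0.011, -1.0]]
ft_force: [0.6, -0.3, -0.8]
gripper_width: 0.315
[ 429.12796699 -430.28972022  102.43280603] [[0.238, 0.971, -0.01], [0.971, -0.238, 0.003], [0.001, -0.011, -1.0]] [ 0.58612775 -0.32306763 -0.81581483]
```

View pics/w5.png

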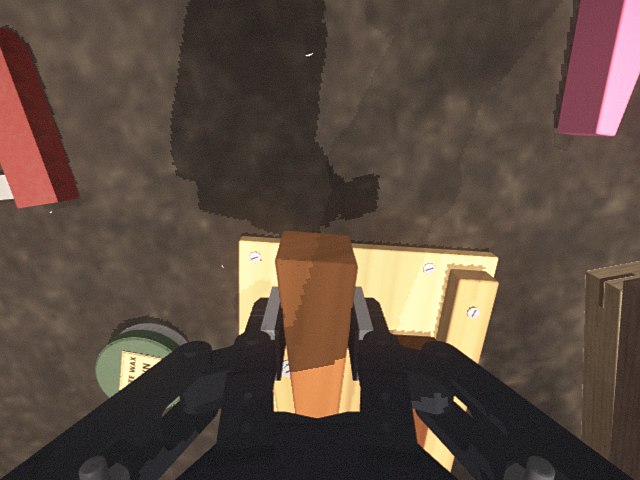

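View pics/t5.png

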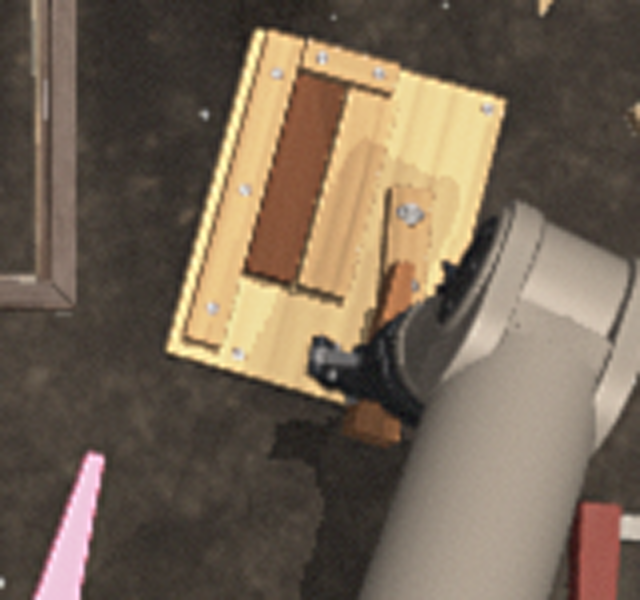

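View pics/s5.png

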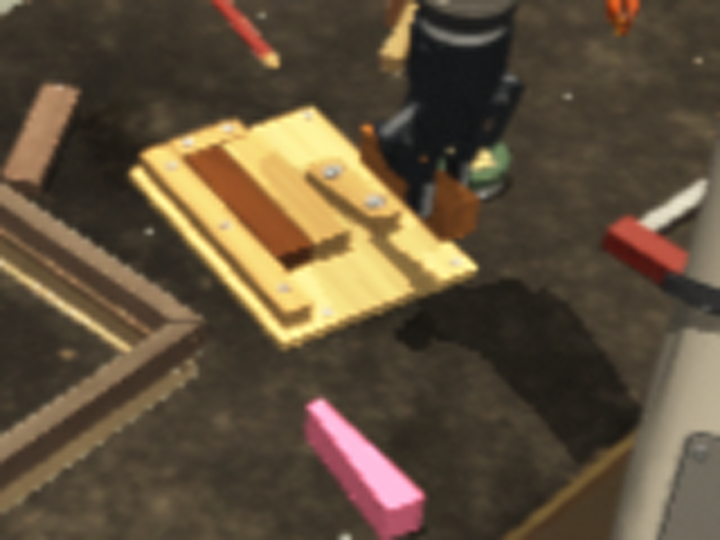

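The near base corners show at (239,236) and (498,254) in the wrist view. In the top view the wedge tip is near (462,245).

```bash
python3 - <<'E'
from h import *
c=camera("wrist");T=np.load("T5.npy")
B=onz(c,[(239,236),(498,254)],12,T)[:,:2];print(B.round(1).tolist(),np.linalg.norm(B[1]-B[0]))
d=B[1]-B[0];print("yaw",np.degrees(np.arctan2(-d[0],d[1])))
for p in ([[429.1,-430.3,102.4]],): pass
R=T
s=readout.sense();Tt=np.eye(4);Tt[:3,:3]=s["orientation"];Tt[:3,3]=s["tool_pos"]
ct=camera("top");cs=camera("scene")
# wedge tip top corners predicted in top view (tip tool y 88, x +-6, top at tool z -22)
P=np.array([[x,y,-22,1] for y in (-32,88) for x in ((-16,16) if y<0 else (-6,6))])@Tt.T
print("world tip/butt",P[:,:3].round(1).tolist());print("top px",proj(ct,P[:,:3]).round(1).tolist());print("as t5",((proj(ct,P[:,:3])-[360,180])*4).round(0).tolist())
print("scene s5",((proj(cs,P[:,:3])-[300,140])*4.5).round(0).tolist())
# jig features via wrist O in top/scene
O=np.array([558.8,-429.7]);a=np.radians(-17.95);ex=np.array([np.cos(a),np.sin(a)]);ey=np.array([-ex[1],ex[0]])
for n,x,y,z in (("nl",-120,95,12),("nr",-120,-95,12),("fl",130,95,12),("fr",130,-95,12),("A near right",-45,23.5,34)):
    Q=[*(O+x*ex+y*ey),z];print(n,((proj(ct,Q)-[360,180])*4).round(0).tolist(),((proj(cs,Q)-[300,140])*4.5).round(0).tolist())
E
```

```text
[[411.2, -483.0], [469.2, -304.0]] 188.1094555725825
yaw -17.95491220250133
world tip/butt [[396.3, -437.4, 125.1], [403.9, -406.3, 125.1], [515.3, -455.9, 124.0], [518.1, -444.3, 124.0]]
top px [[458.5, 289.3], [446.6, 286.7], [462.5, 244.8], [458.1, 243.9]]
as t5 [[394.0, 437.0], [346.0, 427.0], [410.0, 259.0], [392.0, 256.0]]
scene s5 [[478.0, 194.0], [446.0, 209.0], [371.0, 120.0], [360.0, 125.0]]
nl [[161.0, 347.0]] [[280.0, 339.0]]
nr [[417.0, 423.0]] [[473.0, 264.0]]
fl [[250.0, 25.0]] [[127.0, 167.0]]
fr [[502.0, 97.0]] [[309.0, 104.0]]
A near right [[290.0, 272.0]] [[306.0, 237.0]]
```

```bash
python3 -m handwheel '{"translation":[[0.016,0.003,-0.02],[0,0,-0.02],[0,0,0],[0,0,0]],"rot":[[-0.003,-0.01,0.008],[0,0,0],[0,0,0],[0,0,0]],"fingers":[-1,-1,-1,-1]}' 40
python3 - <<'E'
from h import *
s=readout.sense();print(s["tool_pos"],s["orientation"].round(3).tolist())
O=np.array([557.5,-430]);a=np.radians(-17.95);ex=np.array([np.cos(a),np.sin(a)]);ey=np.array([-ex[1],ex[0]])
d=s["tool_pos"][:2]-O;print("jig",d@ex,d@ey)
c=camera("scene");cv2.imwrite("pics/s6.png",cv2.resize(c["img"][140:240,320:440,::-1],None,fx=6,fy=6,interpolation=cv2.INTER_CUBIC))
c=camera("top");cv2.imwrite("pics/t6.png",cv2.resize(c["img"][190:300,390:520,::-1],None,fx=5,fy=5,interpolation=cv2.INTER_CUBIC))
E
```

```text
time_s: 6.22
tool_pos: [450.4, -426.1, 64.3]
orientation: [[0.225, 0.974, 0.005], [0.974, -0.225, -0.002], [-0.001, 0.006, -1.0]]
ft_force: [0.3, 0.2, 0.3]
gripper_width: 0.318
[ 450.37806721 -426.10315326   64.26987727] [[0.225, 0.974, 0.005], [0.974, -0.225, -0.002], [-0.001, 0.006, -1.0]]
jig -103.10881801142192 -29.306407970914563
```

View pics/s6.png

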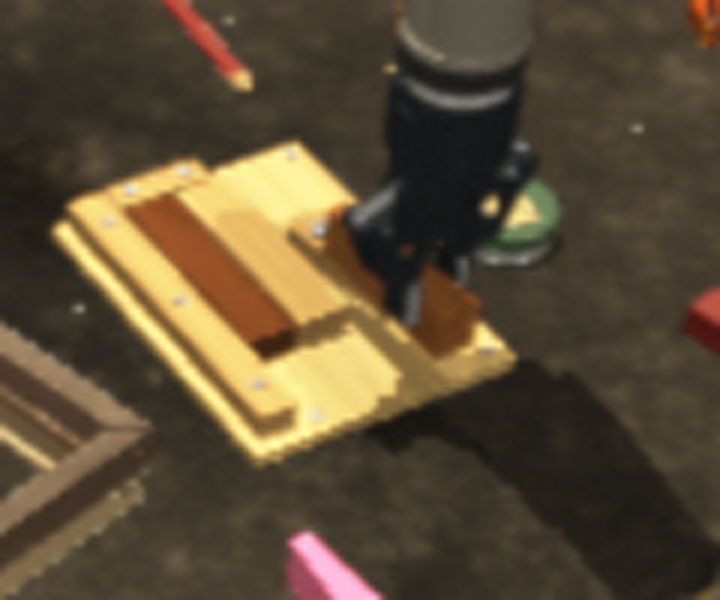

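View pics/t6.png

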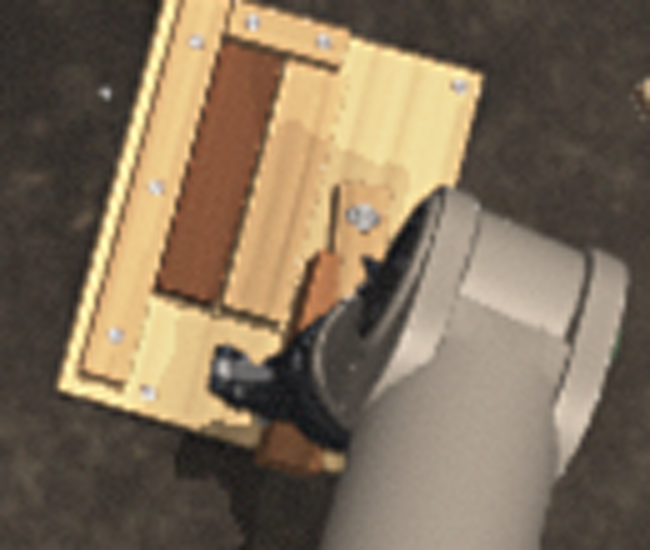

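```bash
python3 -m handwheel '{"translation":[[-0.004,-0.003,-0.01],[0,0,0],[0,0,0]],"rot":[[0.002,0.005,0],[0,0,0],[0,0,0]],"fingers":[-1,-1,-1]}' 40
cat > st.py <<'E'
from h import *
s=readout.sense();R=s["orientation"];print(s["time_s"],s["tool_pos"].round(1),"yawx",np.degrees(np.arctan2(R[1,0],R[0,0])).round(1),"z",R[:,2].round(3),s["ft_force"].round(1),(s["gripper_width"]*85).round(1))
O=np.array([557.5,-430]);a=np.radians(-17.95);ex=np.array([np.cos(a),np.sin(a)]);ey=np.array([-ex[1],ex[0]])
d=s["tool_pos"][:2]-O;print("jig tcp",d@ex,d@ey)
E
python3 st.py
```

```text
time_s: 6.7
tool_pos: [445.7, -430.6, 54.7]
orientation: [[0.227, 0.974, 0.001], [0.974, -0.227, -0.002], [-0.002, 0.001, -1.0]]
ft_force: [-0.6, 0.4, -0.8]
gripper_width: 0.313Traceback (most recent call last):
  File "st.py", line 2, in <module>
    s=readout.sense();R=s["orientation"];print(s["time_s"],s["tool_pos"].round(1),"yawx",np.degrees(np.arctan2(R[1,0],R[0,0])).round(1),"z",R[:,2].round(3),s["ft_force"].round(1),(s["gripper_width"]*85).round(1))
                                                                                                                                                                                   ^^^^^^^^^^^^^^^^^^^^^^^^^^^^^
AttributeError: 'float' object has no attribute 'round'
```

```bash
sed -i 's/(s\["gripper_width"\]\*85).round(1)/round(s["gripper_width"]*85,1)/' st.py; python3 -m handwheel '{"translation":[[0,0,-0.012],[0,0,-0.012],[0,0,0],[0,0,0]],"rot":[[0,0,0],[0,0,0],[0,0,0],[0,0,0]],"fingers":[-1,-1,-1,-1]}' 40; python3 st.py
```

```text
time_s: 7.2
tool_pos: [445.3, -430.2, 28.4]
orientation: [[0.227, 0.974, -0.0], [0.974, -0.227, -0.001], [-0.001, 0.0, -1.0]]
ft_force: [-0.4, 0.5, -0.7]
gripper_width: 0.315
7.2 [ 445.3 -430.2   28.4] yawx 76.9 z [-0.    -0.001 -1.   ] [-0.4  0.5 -0.7] 26.8
jig tcp -106.64250542314366 -34.722807016633
```

```bash
python3 -m handwheel '{"translation":[[0,0,-0.002],[0,0,0]],"rot":[[0,0,0],[0,0,0]],"fingers":[-1,-1]}' 40; python3 st.py; python3 - <<'E'
from h import *
c=camera("scene");cv2.imwrite("pics/s7.png",cv2.resize(c["img"][140:240,320:440,::-1],None,fx=6,fy=6,interpolation=cv2.INTER_CUBIC))
E
```

```text
time_s: 7.45
tool_pos: [445.6, -430.3, 26.6]
orientation: [[0.226, 0.974, 0.0], [0.974, -0.226, -0.002], [-0.002, 0.001, -1.0]]
ft_force: [-0.6, -0.7, -0.2]
gripper_width: 0.318
7.45 [ 445.6 -430.3   26.6] yawx 76.9 z [ 0.    -0.002 -1.   ] [-0.6 -0.7 -0.2] 27.0
jig tcp -106.32027832718262 -34.74663916844742
```

View pics/s7.png

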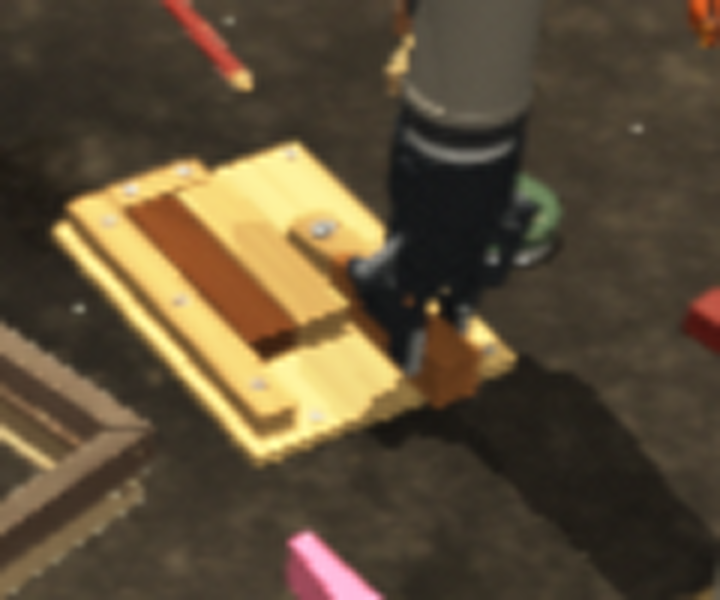

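```bash
python3 -m handwheel '{"translation":[[0,0,-0.0015],[0,0,0],[0,0,0]],"rot":[[0,0,0],[0,0,0],[0,0,0]],"fingers":[-1,-1,-1]}' 40; python3 st.py
```

```text
time_s: 7.88
tool_pos: [446.1, -430.6, 25.6]
orientation: [[0.227, 0.974, 0.001], [0.974, -0.227, -0.003], [-0.002, 0.002, -1.0]]
ft_force: [0.3, 0.4, -1.4]
gripper_width: 0.315
7.875 [ 446.1 -430.6   25.6] yawx 76.9 z [ 0.001 -0.003 -1.   ] [ 0.3  0.4 -1.4] 26.8
jig tcp -105.8122102915284 -34.902224587988954
```

```bash
python3 -m handwheel '{"translation":[[0,0,0],[0,0,0],[0,0,0],[0,0,0.03],[0,0,0.05],[0,0,0.05],[0,0,0.02]],"rot":[[0,0,0],[0,0,0],[0,0,0],[0,0,0],[0,0,0],[0,0,0],[0,0,0]],"fingers":[-0.1,0,0.1,0.2,0.2,0.4,0.4]}' 40; python3 st.py;  python3 - <<'E'
from h import *
c,T=wT(); cv2.imwrite("pics/w8.png",c["img"][:,:,::-1]); np.save("T8.npy",T)
c=camera("scene");cv2.imwrite("pics/s8.png",cv2.resize(c["img"][140:240,320:440,::-1],None,fx=6,fy=6,interpolation=cv2.INTER_CUBIC))
E
```

```text
time_s: 8.75
tool_pos: [444.2, -429.1, 177.7]
orientation: [[0.226, 0.974, -0.002], [0.974, -0.226, 0.001], [0.001, -0.002, -1.0]]
ft_force: [0.0, 0.4, -0.6]
gripper_width: 0.696
8.75 [ 444.2 -429.1  177.7] yawx 76.9 z [-0.002  0.001 -1.   ] [ 0.   0.4 -0.6] 59.1
jig tcp -108.06970663839391 -34.03312582309263
```

View pics/w8.png

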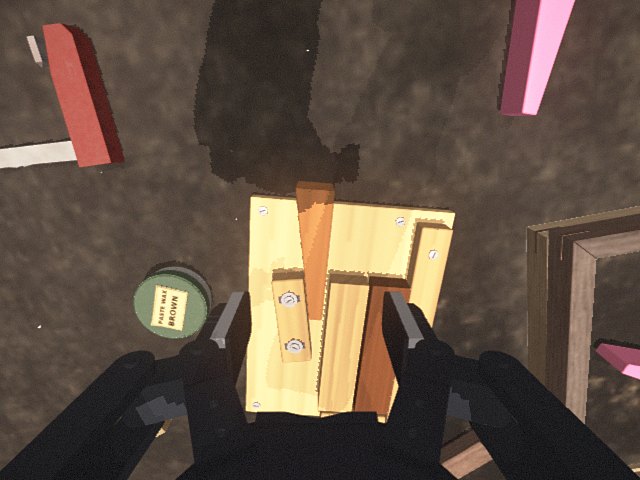

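View pics/s8.png

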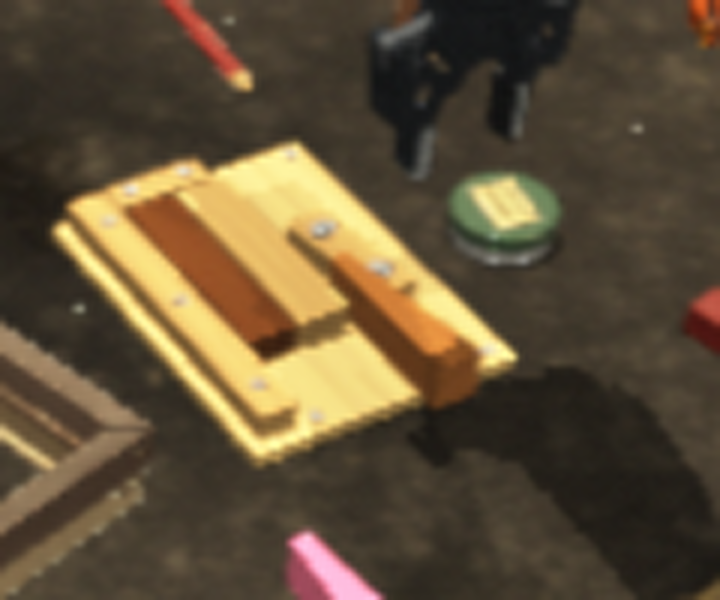

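The wedge now stands freely in the lane: butt top edge about (299..333,191), tip about (309..322,320), beside the cleat and clear of strip B. I'll record its position and work out the mallet move.

```bash
cat >> h.py <<'E'
O=np.array([557.5,-430]);_a=np.radians(-17.95);ex=np.array([np.cos(_a),np.sin(_a)]);ey=np.array([-ex[1],ex[0]])
def J(p): p=np.atleast_2d(p)[:,:2]; return np.c_[(p-O)@ex,(p-O)@ey].round(1).tolist()
E
python3 - <<'E'
from h import *
c=camera("wrist");T=np.load("T8.npy")
print("wedge",J(onz(c,[(299,191),(333,191),(309,320),(322,320)],48,T)))
print("base near corners",J(onz(c,[(251,196),(455,212)],12,T)))
print("cleat near",J(onz(c,[(305,270)],32,T)),"B near r/l",J(onz(c,[(331,273),(369,277)],34,T)),"A near r",J(onz(c,[(371,277)],34,T)))
E
```

```text
wedge [[-135.7, -50.4], [-138.0, -23.3], [-18.0, -33.1], [-19.0, -21.3]]
base near corners [[-120.1, -94.9], [-121.2, 93.5]]
cleat near [[-60.0, -40.4]] B near r/l [[-59.9, -16.6], [-58.9, 18.5]] A near r [[-59.1, 20.3]]
```

```bash
python3 -m handwheel '{"translation":[[0,0.05,0.005],[0,0.06,0.005],[0,0.06,0.005],[-0.005,0.06,0.005],[-0.01,0.06,0.005],[-0.01,0.06,0],[-0.01,0.06,0],[-0.01,0.06,0]],"rot":[[0,0,-0.15],[0,0,-0.15],[0,0,-0.15],[0,0,-0.15],[0,0,-0.15],[0,0,-0.15],[0,0,-0.15],[0,0,-0.15]],"fingers":[0.4,0.4,0.4,0.4,0.4,0.4,0.4,0.4]}' 40; python3 -m handwheel '{"translation":[[0,0.06,0],[0,0.06,0],[0,0.06,0],[0,0.04,0],[0,0,0]],"rot":[[0,0,0],[0,0,0],[0,0,0],[0,0,0],[0,0,0]],"fingers":[0.4,0.4,0.4,0.4,0.4]}' 40
```

```text
time_s: 9.9
tool_pos: [386.9, 43.8, 185.0]
orientation: [[0.995, 0.099, -0.008], [0.099, -0.995, 0.023], [-0.005, -0.024, -1.0]]
ft_force: [0.2, 1.2, 0.8]
gripper_width: 0.698
time_s: 10.52
tool_pos: [378.6, 271.1, 177.7]
orientation: [[0.994, 0.104, -0.02], [0.104, -0.994, 0.02], [-0.017, -0.022, -1.0]]
ft_force: [-0.9, -0.8, 0.2]
gripper_width: 0.701
```

```bash
python3 st.py;  python3 - <<'E'
from h import *
c,T=wT(); cv2.imwrite("pics/w9.png",c["img"][:,:,::-1]); np.save("T9.npy",T)
E
```

```text
10.525 [378.6 271.1 177.7] yawx 6.0 z [-0.02  0.02 -1.  ] [-0.9 -0.8  0.2] 59.6
jig tcp -386.26135258084093 611.8467697715942
```

View pics/w9.png

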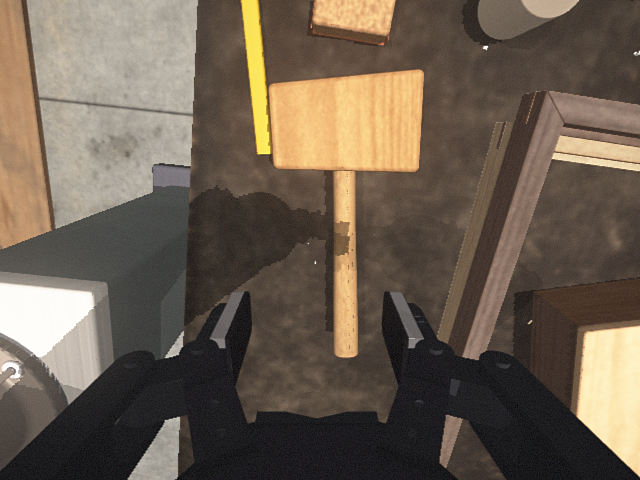

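The mallet is plain to see: inner head face from (273,167) to (420,172), handle from (344,172) to (346,356). The sanding block, pencil and bottle sit behind it.

```bash
python3 - <<'E'
from h import *
c=camera("wrist");T=np.load("T9.npy")
H=onz(c,[(273,168),(420,172),(270,84),(423,70)],62,T)[:,:2];print("head",H.round(1).tolist(),np.linalg.norm(H[1]-H[0]))
d=H[1]-H[0];print("yaw mallet x",np.degrees(np.arctan2(d[1],d[0])))
h=onz(c,[(344.5,178),(346,354)],31,T)[:,:2];print("handle",h.round(1).tolist())
d=h[0]-h[1];print("yaw by handle",np.degrees(np.arctan2(d[1],d[0]))-90,np.linalg.norm(d))
m=(H[0]+H[1])/2; u=d/np.linalg.norm(d); print("neck from head",m-18*u, "from handle end",h[1]+155*u)
E
```

```text
head [[337.7, 317.0], [447.1, 325.8], [331.8, 374.7], [435.8, 394.3]] 109.76057947897756
yaw mallet x 4.578105930810082
handle [[394.3, 311.2], [418.1, 138.8]]
yaw by handle 7.885750466655367 174.03879310735684
neck from head [394.9113973  303.57552781] from handle end [396.87059909 292.38130995]
```

```bash
python3 -m handwheel '{"translation":[[0.016,0.028,-0.03],[0,0,-0.04],[0,0,-0.035],[0,0,0],[0,0,0]],"rot":[[-0.02,-0.02,0.026],[0,0,0],[0,0,0],[0,0,0],[0,0,0]],"fingers":[0.3,0.3,0.3,0.3,0.3]}' 120; python3 st.py
```

```text
time_s: 11.25
tool_pos: [401.1, 283.3, 68.2]
orientation: [[0.994, 0.107, 0.003], [0.107, -0.994, -0.015], [0.001, 0.015, -1.0]]
ft_force: [0.3, 0.4, 0.1]
gripper_width: 0.649
11.25 [401.1 283.3  68.2] yawx 6.1 z [ 0.003 -0.015 -1.   ] [0.3 0.4 0.1] 55.2
jig tcp -368.5844411969824 630.3893318874747
```

```bash
python3 -m handwheel '{"translation":[[-0.006,0.016,0],[0,0,0],[0,0,0]],"rot":[[0.015,0.003,0.024],[0,0,0],[0,0,0]],"fingers":[0.3,0.3,0.3]}' 120; python3 st.py;  python3 - <<'E'
from h import *
c,T=wT(); cv2.imwrite("pics/w10.png",c["img"][:,:,::-1]); np.save("T10.npy",T)
E
```

```text
time_s: 11.62
tool_pos: [396.9, 301.4, 71.6]
orientation: [[0.991, 0.131, 0.005], [0.131, -0.991, 0.004], [0.006, -0.004, -1.0]]
ft_force: [-0.3, 0.7, -0.6]
gripper_width: 0.651
11.625 [396.9 301.4  71.6] yawx 7.5 z [ 0.005  0.004 -1.   ] [-0.3  0.7 -0.6] 55.3
jig tcp -378.16665567633225 646.2873653163272
```

View pics/w10.png

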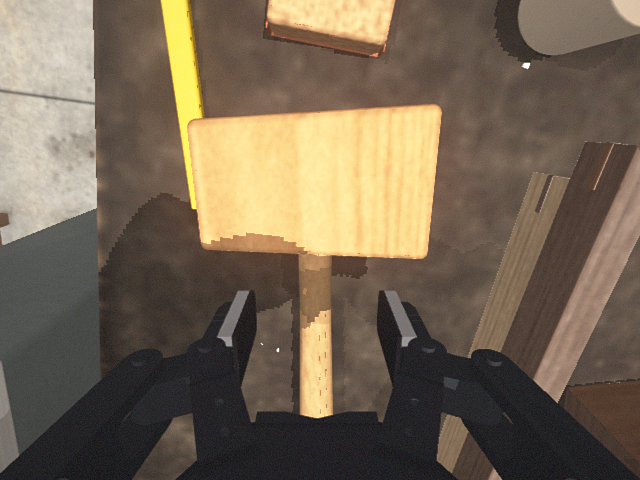

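```bash
python3 - <<'E'
from h import *
c=camera("wrist");T=np.load("T10.npy")
H=onz(c,[(203,248),(428,258),(190,121),(440,105)],62,T)[:,:2];print("head",H.round(1).tolist(),np.linalg.norm(H[1]-H[0]))
d=H[1]-H[0];print(np.degrees(np.arctan2(d[1],d[0])))
h=onz(c,[(315,270),(317,415)],31,T)[:,:2];d=h[0]-h[1];print(h.round(1).tolist(),np.degrees(np.arctan2(d[1],d[0]))-90)
u=d/np.linalg.norm(d);print("neck",(H[0]+H[1])/2-18*u)
E
```

```text
head [[339.4, 318.5], [446.1, 327.2], [332.4, 375.0], [435.1, 394.9]] 107.08782011755842
4.670098072308098
[[395.2, 300.2], [410.5, 193.7]] 8.186557596350454
neck [395.30630074 305.0210812 ]
```

```bash
python3 -m handwheel '{"translation":[[-0.001,0.001,-0.03],[0,0,-0.024],[0,0,0],[0,0,0]],"rot":[[-0.004,0.005,0.007],[0,0,0],[0,0,0],[0,0,0]],"fingers":[0.3,0.3,0.3,0.3]}' 120; python3 st.py
```

```text
time_s: 12.22
tool_pos: [397.3, 303.1, 17.9]
orientation: [[0.991, 0.137, 0.003], [0.137, -0.991, 0.002], [0.004, -0.001, -1.0]]
ft_force: [0.4, -0.5, 0.6]
gripper_width: 0.649
12.225 [397.3 303.1  17.9] yawx 7.9 z [ 0.003  0.002 -1.   ] [ 0.4 -0.5  0.6] 55.2
jig tcp -378.318645692075 648.0828905761305
```

Good. Down 5 mm, then close.

```bash
python3 -m handwheel '{"translation":[[0,-0.001,-0.005],[0,0,0],[0,0,0],[0,0,0],[0,0,0],[0,0,0]],"rot":[[0,0,0],[0,0,0],[0,0,0],[0,0,0],[0,0,0],[0,0,0]],"fingers":[0.3,0.3,-1,-1,-1,-1]}' 120; python3 st.py;  python3 - <<'E'
from h import *
c,T=wT(); cv2.imwrite("pics/w11.png",c["img"][:,:,::-1]); np.save("T11.npy",T)
E
```

```text
time_s: 12.98
tool_pos: [398.1, 303.0, 15.2]
orientation: [[0.991, 0.137, 0.006], [0.137, -0.991, 0.003], [0.007, -0.002, -1.0]]
ft_force: [0.4, 0.1, -0.1]
gripper_width: 0.201
12.975 [398.1 303.   15.2] yawx 7.9 z [ 0.006  0.003 -1.   ] [ 0.4  0.1 -0.1] 17.1
jig tcp -377.541492918996 648.1704466116702
```

View pics/w11.png

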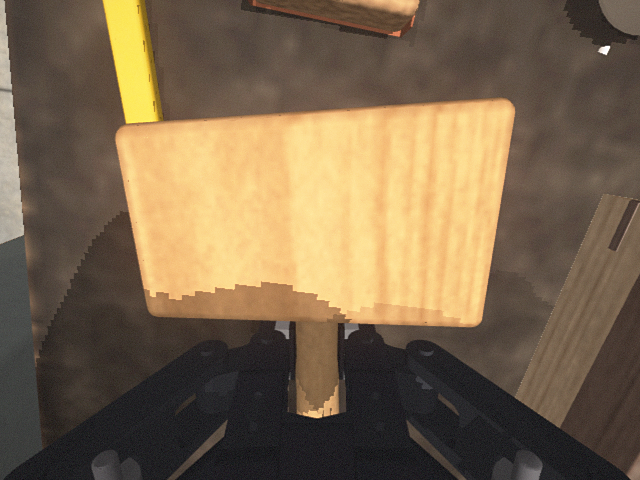

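```bash
python3 -m handwheel '{"translation":[[0,0,0],[0,0,0]],"rot":[[0,0,0],[0,0,0]],"fingers":[-1,-1]}' 120; python3 st.py;python3 - <<'E'
from h import *
c=camera("scene");cv2.imwrite("pics/s11.png",cv2.resize(c["img"][260:400,170:320,::-1],None,fx=4.5,fy=4.2,interpolation=cv2.INTER_CUBIC))
E
```

```text
time_s: 13.28
tool_pos: [398.1, 302.9, 15.1]
orientation: [[0.991, 0.137, 0.006], [0.137, -0.991, 0.003], [0.006, -0.002, -1.0]]
ft_force: [0.3, -1.3, 1.2]
gripper_width: 0.196
13.275 [398.1 302.9  15.1] yawx 7.9 z [ 0.006  0.003 -1.   ] [ 0.3 -1.3  1.2] 16.7
jig tcp -377.51591905576834 648.1405658765602
```

View pics/s11.png

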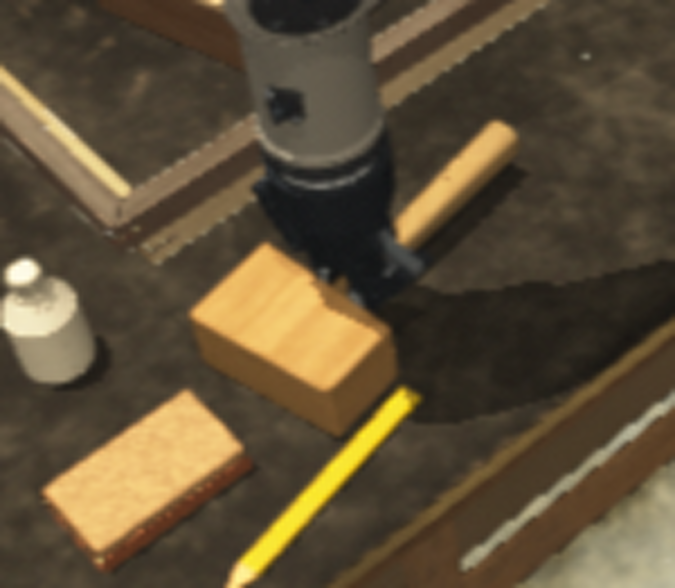

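```bash
python3 -m handwheel '{"translation":[[0,0,0.02],[0,0,0.03],[0,0,0],[0,0,0]],"rot":[[0,0,0],[0,0,0],[0,0,0],[0,0,0]],"fingers":[-1,-1,-1,-1]}' 120; python3 st.py;python3 - <<'E'
from h import *
print(readout.sense()["torque"])
c,T=wT(); cv2.imwrite("pics/w12.png",c["img"][:,:,::-1]); np.save("T12.npy",T)
c=camera("scene");cv2.imwrite("pics/s12.png",cv2.resize(c["img"][260:400,170:320,::-1],None,fx=4.5,fy=4.2,interpolation=cv2.INTER_CUBIC))
E
```

```text
time_s: 13.82
tool_pos: [395.3, 298.0, 60.5]
orientation: [[0.991, 0.136, -0.002], [0.136, -0.991, -0.005], [-0.003, 0.004, -1.0]]
ft_force: [-0.1, -0.3, -4.8]
gripper_width: 0.196
13.825 [395.3 298.   60.5] yawx 7.8 z [-0.002 -0.005 -1.   ] [-0.1 -0.3 -4.8] 16.6
jig tcp -378.6739728884312 642.5347668587725
[-0.19522625  0.00864624  0.01491295]
```

View pics/w12.png

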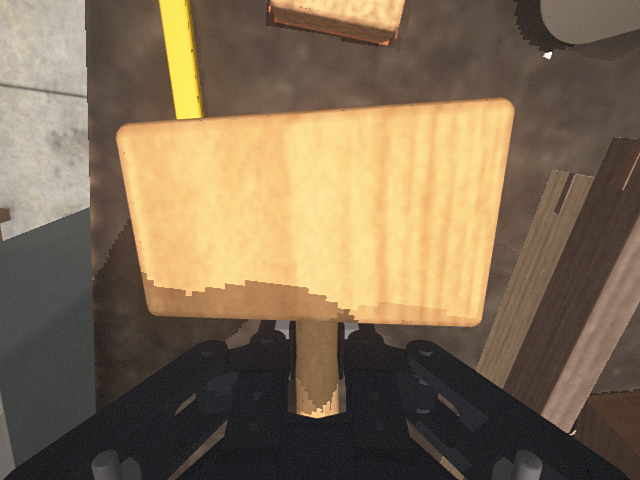

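View pics/s12.png

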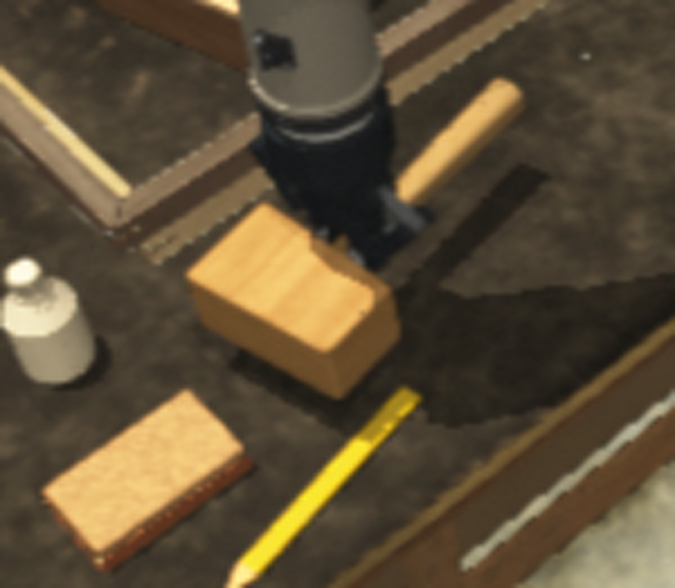

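The mallet is held firmly: its wrist view is identical before and after the lift, with no twist. Checking the obstacles around the strike approach.

```bash
python3 - <<'E'
from h import *
c=camera("top")
for n,p,z in (("tin",(502,255),27),("clamp head",(510,310),30),("clamp head lo",(510,342),30),("bar",(518,316),20),("bar end",(600,322),20),("screw",(590,347),20),("edge",(400,350),0),("pinkw",(377,315),18),("pinktip",(384,293),18)):
    P=onz(c,[p],z);print(n,P[0,:2].round(0),J(P))
w=camera("wrist");M=w["tool_from_camera"]
H=onz(w,[(148,315),(480,326),(118,128),(514,98)],-47,M)
print("head in tool",H.round(1).tolist())
for a,b in((0,1),(2,3)):
    d=H[b]-H[a];print(np.degrees(np.arctan2(d[1],d[0])),np.linalg.norm(d))
E
```

```text
tin [ 500. -592.] [[-5.2, -172.1]]
clamp head [ 343. -602.] [[-151.2, -229.2]]
clamp head lo [ 255. -595.] [[-237.1, -249.8]]
bar [ 326. -626.] [[-159.6, -257.8]]
bar end [ 305. -854.] [[-109.7, -481.3]]
screw [ 237. -819.] [[-185.5, -468.9]]
edge [ 239. -293.] [[-345.6, 32.1]]
pinkw [ 337. -230.] [[-271.0, 122.4]]
pinktip [ 399. -252.] [[-205.6, 120.2]]
head in tool [[-54.9, -23.1, -47.0], [51.3, -19.0, -47.0], [-54.1, -79.9, -47.0], [49.7, -87.4, -47.0]]
2.1587831782401867 106.3068361555144
-4.1112882979742515 104.07132802614784
```

```bash
python3 - <<'E'
import cv2
a=cv2.imread("pics/w8.png")[0:190,0:150];b=cv2.imread("pics/top0.png")[295:355,490:640]
cv2.imwrite("pics/za.png",cv2.resize(a,None,fx=3,fy=3,interpolation=cv2.INTER_CUBIC));cv2.imwrite("pics/zb.png",cv2.resize(b,None,fx=5,fy=5,interpolation=cv2.INTER_CUBIC))
E
```

```text
(no output)
```

View pics/za.png

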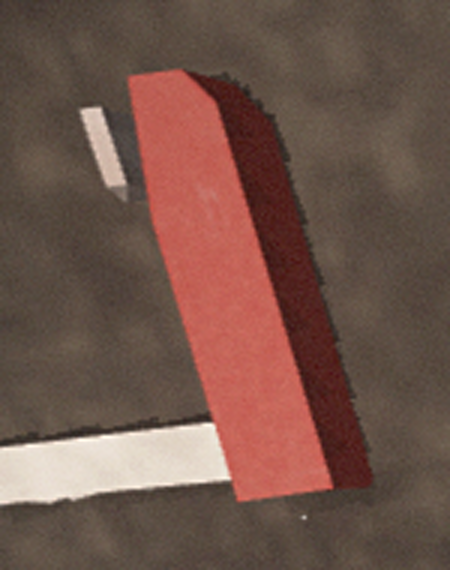

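View pics/zb.png

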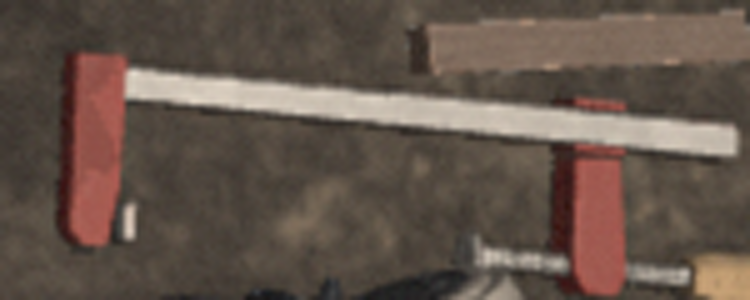

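The clamp is about 20 mm high, so the handle passes over it. I'm carrying the mallet across at height.

```bash
python3 -m handwheel '{"translation":[[0,-0.01,0.04],[0,-0.03,0.03],[0,-0.05,0.01],[0,-0.055,0],[0,-0.055,0],[0,-0.055,0],[0,-0.055,0],[0,-0.055,0]],"rot":[[0,0,0],[0,0,-0.03],[0,0,-0.04],[0,0,-0.05],[0,0,-0.05],[0,0,-0.05],[0,0,-0.05],[0,0,-0.05]],"fingers":[-1,-1,-1,-1,-1,-1,-1,-1]}' 120;  python3 -m handwheel '{"translation":[[0,-0.055,0],[0,-0.055,0],[0,-0.055,0],[-0.01,-0.05,0],[-0.01,-0.05,0],[-0.01,-0.03,0],[0,-0.01,0],[0,0,0]],"rot":[[0,0,-0.05],[0,0,-0.04],[0,0,-0.04],[0,0,0],[0,0,0],[0,0,0],[0,0,0],[0,0,0]],"fingers":[-1,-1,-1,-1,-1,-1,-1,-1]}' 120;python3 st.py
```

```text
time_s: 15.02
tool_pos: [392.5, -70.1, 141.2]
orientation: [[0.985, -0.175, -0.0], [-0.175, -0.985, -0.0], [-0.0, 0.0, -1.0]]
ft_force: [1.0, -0.3, -5.3]
gripper_width: 0.197
time_s: 16.02
tool_pos: [359.6, -387.0, 137.0]
orientation: [[0.952, -0.308, 0.0], [-0.308, -0.952, -0.0], [0.0, -0.0, -1.0]]
ft_force: [0.5, 0.2, -5.4]
gripper_width: 0.199
16.025 [ 359.6 -387.   137. ] yawx -17.9 z [ 0. -0. -1.] [ 0.5  0.2 -5.4] 16.9
jig tcp -201.55031054535527 -20.107064176670235
```

```bash
python3 -m handwheel '{"translation":[[-0.014,-0.032,0],[-0.013,-0.031,-0.01],[0,0,-0.03],[0,0,-0.03],[0,0,0],[0,0,0]],"rot":[[0,0,0],[0,0,0],[0,0,0],[0,0,0],[0,0,0],[0,0,0]],"fingers":[-1,-1,-1,-1,-1,-1]}' 120;python3 st.py; python3 - <<'E'
from h import *
c,T=wT(); cv2.imwrite("pics/w13.png",c["img"][:,:,::-1]); np.save("T13.npy",T)
c=camera("scene");cv2.imwrite("pics/s13.png",cv2.resize(c["img"][140:260,320:470,::-1],None,fx=5,fy=5,interpolation=cv2.INTER_CUBIC))
E
```

```text
time_s: 16.77
tool_pos: [342.5, -438.6, 67.0]
orientation: [[0.958, -0.287, 0.007], [-0.287, -0.958, 0.006], [0.005, -0.008, -1.0]]
ft_force: [-0.1, -0.2, -4.4]
gripper_width: 0.199
16.775 [ 342.5 -438.6   67. ] yawx -16.7 z [ 0.007  0.006 -1.   ] [-0.1 -0.2 -4.4] 16.9
jig tcp -201.90689416546033 -74.48628687460003
```

View pics/w13.png

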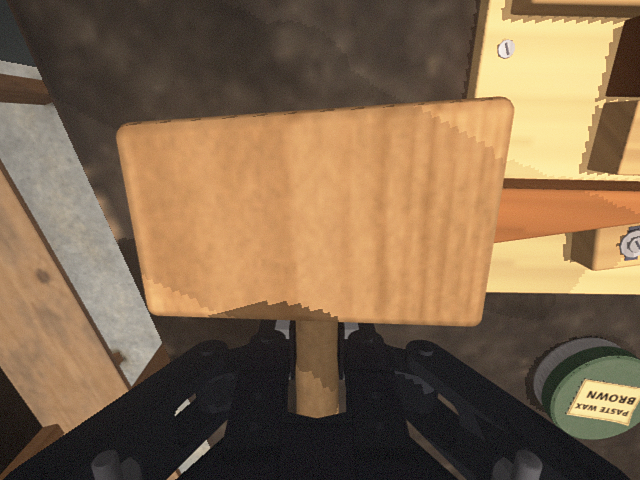

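View pics/s13.png

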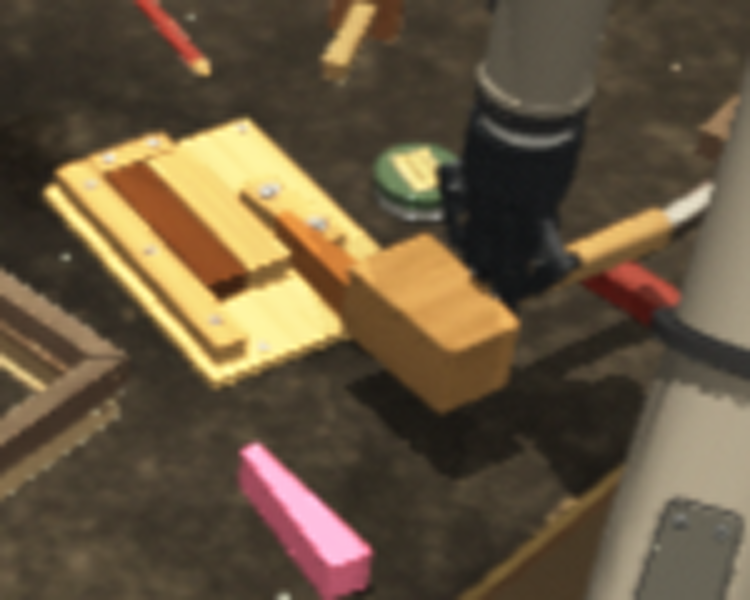

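```bash
python3 -m handwheel '{"translation":[[-0.009,0.0,0],[-0.002,-0.005,-0.015],[0,0,-0.015],[0,0,0],[0,0,0]],"rot":[[-0.006,0.007,-0.02],[0,0,0],[0,0,0],[0,0,0],[0,0,0]],"fingers":[-1,-1,-1,-1,-1]}' 120;python3 st.py
```

```text
time_s: 17.5
tool_pos: [330.4, -445.5, 36.6]
orientation: [[0.951, -0.309, 0.0], [-0.309, -0.951, -0.003], [0.001, 0.003, -1.0]]
ft_force: [-0.0, -0.0, -5.2]
gripper_width: 0.196
17.5 [ 330.4 -445.5   36.6] yawx -18.0 z [ 0.    -0.003 -1.   ] [-0.  -0.  -5.2] 16.7
jig tcp -211.24966872504106 -84.68541467490559
```

```bash
python3 -m handwheel '{"translation":[[0.0095,-0.003,-0.002],[0.0095,-0.003,0],[0.0095,-0.003,0],[-0.0095,0.003,0],[0,0,0]],"rot":[[0,0,0],[0,0,0],[0,0,0],[0,0,0],[0,0,0]],"fingers":[-1,-1,-1,-1,-1]}' 120;python3 st.py; python3 - <<'E'
from h import *
c=camera("scene");cv2.imwrite("pics/s14.png",cv2.resize(c["img"][140:260,320:470,::-1],None,fx=5,fy=5,interpolation=cv2.INTER_CUBIC))
E
```

```text
time_s: 18.12
tool_pos: [352.3, -452.0, 35.0]
orientation: [[0.951, -0.308, 0.002], [-0.308, -0.951, -0.004], [0.003, 0.003, -1.0]]
ft_force: [-0.5, 0.1, -5.9]
gripper_width: 0.196
18.125 [ 352.3 -452.    35. ] yawx -17.9 z [ 0.002 -0.004 -1.   ] [-0.5  0.1 -5.9] 16.7
jig tcp -188.456539966775 -84.15765632536038
```

View pics/s14.png

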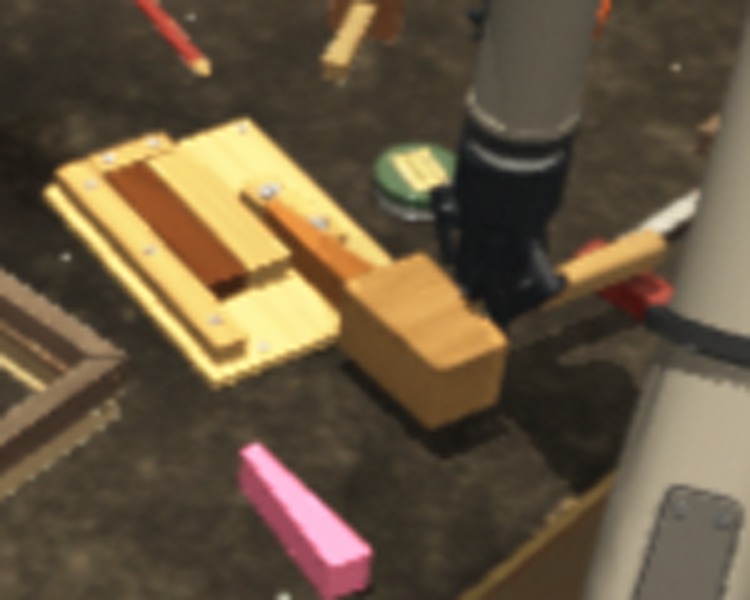

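```bash
python3 -m handwheel '{"translation":[[0.0095,-0.003,0],[0.0095,-0.003,0]],"rot":[[0,0,0],[0,0,0]],"fingers":[-1,-1]}' 120;python3 st.py; python3 -m handwheel '{"translation":[[-0.0095,0.003,0],[0.0095,-0.003,0],[0.0095,-0.003,0]],"rot":[[0,0,0],[0,0,0],[0,0,0]],"fingers":[-1,-1,-1]}' 120;python3 st.py;
```

```text
time_s: 18.42
tool_pos: [372.3, -458.7, 35.5]
orientation: [[0.951, -0.309, 0.003], [-0.309, -0.951, -0.005], [0.004, 0.004, -1.0]]
ft_force: [-1.0, -5.1, -10.5]
gripper_width: 0.195
18.425 [ 372.3 -458.7   35.5] yawx -18.0 z [ 0.003 -0.005 -1.   ] [ -1.   -5.1 -10.5] 16.6
jig tcp -167.33655415347076 -84.36349035156725
time_s: 18.8
tool_pos: [382.5, -461.9, 35.4]
orientation: [[0.951, -0.309, 0.003], [-0.309, -0.951, -0.005], [0.004, 0.004, -1.0]]
ft_force: [0.3, 0.9, -5.0]
gripper_width: 0.198
18.8 [ 382.5 -461.9   35.4] yawx -18.0 z [ 0.003 -0.005 -1.   ] [ 0.3  0.9 -5. ] 16.8
jig tcp -156.61275624557373 -84.23636465266743
```

```bash
python3 -m handwheel '{"translation":[[-0.0095,0.003,0],[0.0095,-0.003,0],[0.0095,-0.003,0]],"rot":[[0,0,0],[0,0,0],[0,0,0]],"fingers":[-1,-1,-1]}' 120;python3 st.py; python3 -m handwheel '{"translation":[[-0.0095,0.003,0],[0.0095,-0.003,0],[0.006,-0.002,0]],"rot":[[0,0,0],[0,0,0],[0,0,0]],"fingers":[-1,-1,-1]}' 120;python3 st.py;python3 - <<'E'
from h import *
c,T=wT(); cv2.imwrite("pics/w15.png",c["img"][:,:,::-1]); np.save("T15.npy",T)
c=camera("scene");cv2.imwrite("pics/s15.png",cv2.resize(c["img"][140:260,320:470,::-1],None,fx=5,fy=5,interpolation=cv2.INTER_CUBIC))
E
```

```text
time_s: 19.18
tool_pos: [391.8, -464.8, 35.0]
orientation: [[0.951, -0.309, 0.001], [-0.309, -0.951, -0.004], [0.003, 0.003, -1.0]]
ft_force: [-0.4, -0.4, -4.6]
gripper_width: 0.197
19.175 [ 391.8 -464.8   35. ] yawx -18.0 z [ 0.001 -0.004 -1.   ] [-0.4 -0.4 -4.6] 16.7
jig tcp -146.8775878094849 -84.13491314490244
time_s: 19.55
tool_pos: [398.5, -466.6, 35.0]
orientation: [[0.951, -0.308, 0.002], [-0.308, -0.951, -0.004], [0.003, 0.003, -1.0]]
ft_force: [-1.7, 1.9, -4.0]
gripper_width: 0.195
19.55 [ 398.5 -466.6   35. ] yawx -17.9 z [ 0.002 -0.004 -1.   ] [-1.7  1.9 -4. ] 16.6
jig tcp -139.95227727275892 -83.79050186147748
```

View pics/w15.png

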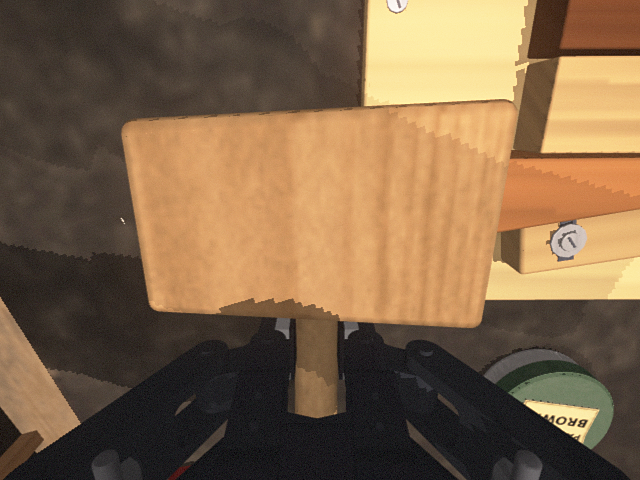

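View pics/s15.png

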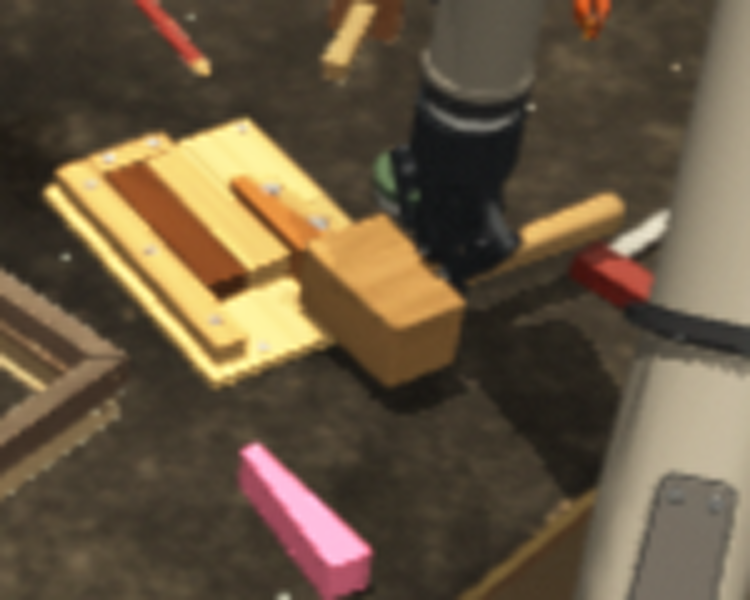

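```bash
for i in 1; do python3 -m handwheel '{"translation":[[-0.0095,0.003,0],[0.0095,-0.003,0],[0.005,-0.0015,0]],"rot":[[0,0,0],[0,0,0],[0,0,0]],"fingers":[-1,-1,-1]}' 120;python3 st.py; done
```

```text
time_s: 20.02
tool_pos: [403.1, -468.8, 34.9]
orientation: [[0.951, -0.309, 0.002], [-0.309, -0.951, -0.005], [0.003, 0.004, -1.0]]
ft_force: [-0.8, 0.5, -4.2]
gripper_width: 0.192
20.025 [ 403.1 -468.8   34.9] yawx -18.0 z [ 0.002 -0.005 -1.   ] [-0.8  0.5 -4.2] 16.3
jig tcp -134.9494398059236 -84.5258539347102
```

```bash
python3 -m handwheel '{"translation":[[-0.0095,0.003,0],[0.0095,-0.003,0],[0.005,-0.0015,0]],"rot":[[0,0,0],[0,0,0],[0,0,0]],"fingers":[-1,-1,-1]}' 120;python3 st.py
```

```text
time_s: 20.4
tool_pos: [408.2, -470.5, 34.9]
orientation: [[0.951, -0.309, 0.001], [-0.309, -0.951, -0.005], [0.003, 0.004, -1.0]]
ft_force: [-1.8, 0.3, -4.4]
gripper_width: 0.196
20.4 [ 408.2 -470.5   34.9] yawx -18.0 z [ 0.001 -0.005 -1.   ] [-1.8  0.3 -4.4] 16.6
jig tcp -129.58005609807563 -84.5107601663941
```

```bash
python3 -m handwheel '{"translation":[[-0.0095,0.003,0],[0.0095,-0.003,0],[0.004,-0.0012,0]],"rot":[[0,0,0],[0,0,0],[0,0,0]],"fingers":[-1,-1,-1]}' 120;python3 st.py
```

```text
time_s: 20.78
tool_pos: [412.4, -471.7, 34.9]
orientation: [[0.951, -0.309, 0.001], [-0.309, -0.951, -0.005], [0.003, 0.004, -1.0]]
ft_force: [-1.3, 0.4, -4.3]
gripper_width: 0.196
20.775 [ 412.4 -471.7   34.9] yawx -18.0 z [ 0.001 -0.005 -1.   ] [-1.3  0.4 -4.3] 16.7
jig tcp -125.20462167144663 -84.38375565074848
```

```bash
python3 -m handwheel '{"translation":[[-0.0095,0.003,0],[0.0095,-0.003,0],[0.004,-0.0012,0]],"rot":[[0,0,0],[0,0,0],[0,0,0]],"fingers":[-1,-1,-1]}' 120;python3 st.py; python3 - <<'E'
from h import *
c,T=wT(); cv2.imwrite("pics/w16.png",c["img"][:,:,::-1]); np.save("T16.npy",T)
c=camera("scene");cv2.imwrite("pics/s16.png",cv2.resize(c["img"][140:260,320:470,::-1],None,fx=5,fy=5,interpolation=cv2.INTER_CUBIC))
c=camera("top");cv2.imwrite("pics/t16.png",cv2.resize(c["img"][190:300,390:520,::-1],None,fx=5,fy=5,interpolation=cv2.INTER_CUBIC))
E
```

```text
time_s: 21.15
tool_pos: [414.8, -472.9, 34.5]
orientation: [[0.951, -0.309, -0.002], [-0.309, -0.951, -0.004], [-0.001, 0.004, -1.0]]
ft_force: [-3.4, 0.9, -5.5]
gripper_width: 0.194
21.15 [ 414.8 -472.9   34.5] yawx -18.0 z [-0.002 -0.004 -1.   ] [-3.4  0.9 -5.5] 16.5
jig tcp -122.56571475284754 -84.79655269305036
```

View pics/w16.png

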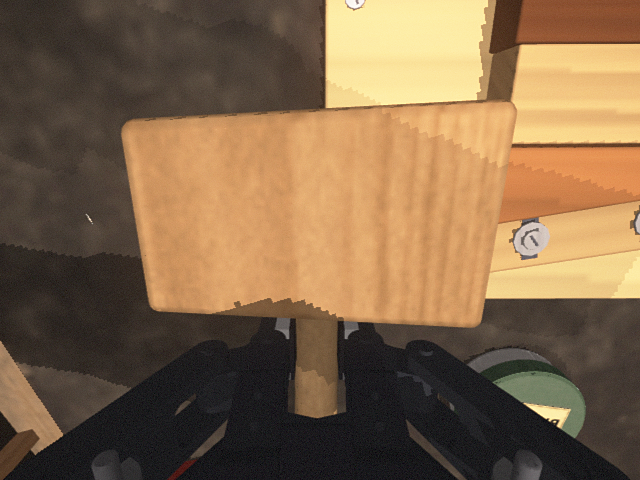

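View pics/t16.png

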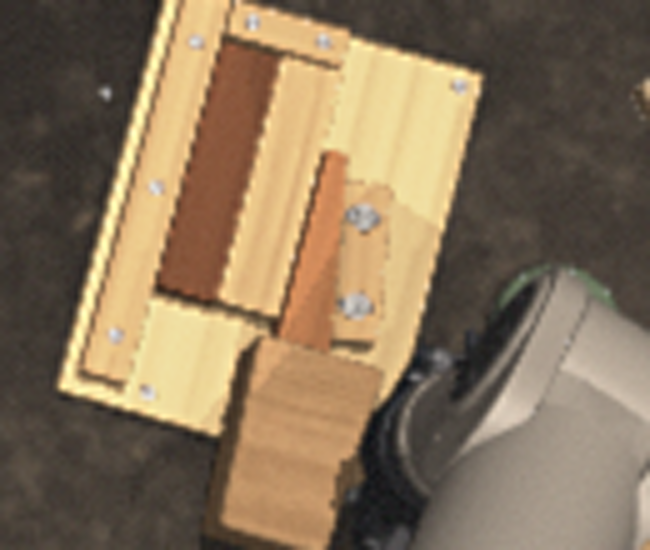

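The joint now looks closed in both views, and the reaction force is starting to build. I'm carrying on with light taps until it stops.

```bash
python3 -m handwheel '{"translation":[[-0.0095,0.003,0],[0.0095,-0.003,0],[0.005,-0.0015,0]],"rot":[[0,0,0],[0,0,0],[0,0,0]],"fingers":[-1,-1,-1]}' 120;python3 st.py
```

```text
time_s: 21.68
tool_pos: [415.7, -474.0, 33.7]
orientation: [[0.951, -0.31, -0.009], [-0.31, -0.951, -0.002], [-0.008, 0.004, -1.0]]
ft_force: [-10.0, 2.7, -2.3]
gripper_width: 0.192
21.675 [ 415.7 -474.    33.7] yawx -18.1 z [-0.009 -0.002 -1.   ] [-10.    2.7  -2.3] 16.3
jig tcp -121.35370206143857 -85.58622104403563
```

```bash
python3 -m handwheel '{"translation":[[-0.0095,0.003,0],[0.0095,-0.003,0],[0.006,-0.002,0]],"rot":[[0,0,0],[0,0,0],[0,0,0]],"fingers":[-1,-1,-1]}' 120;python3 st.py
```

```text
time_s: 22.05
tool_pos: [415.6, -475.1, 32.3]
orientation: [[0.951, -0.31, -0.021], [-0.31, -0.951, 0.002], [-0.02, 0.004, -1.0]]
ft_force: [-12.4, 5.1, -5.1]
gripper_width: 0.196
22.05 [ 415.6 -475.1   32.3] yawx -18.1 z [-0.021  0.002 -1.   ] [-12.4   5.1  -5.1] 16.7
jig tcp -121.05653828183387 -86.65057589913633
```

```bash
python3 -m handwheel '{"translation":[[-0.0095,0.003,0.002],[-0.003,0.002,0],[0,0,0]],"rot":[[0,-0.02,0],[0,0,0],[0,0,0]],"fingers":[-1,-1,-1]}' 120;python3 st.py;python3 - <<'E'
from h import *
c=camera("top");cv2.imwrite("pics/t17.png",cv2.resize(c["img"][190:300,390:520,::-1],None,fx=5,fy=5,interpolation=cv2.INTER_CUBIC))
E
```

```text
time_s: 22.42
tool_pos: [407.0, -470.2, 34.9]
orientation: [[0.951, -0.309, 0.006], [-0.309, -0.951, 0.001], [0.006, -0.002, -1.0]]
ft_force: [0.2, -0.8, -5.1]
gripper_width: 0.195
22.425 [ 407.  -470.2   34.9] yawx -18.0 z [ 0.006  0.001 -1.   ] [ 0.2 -0.8 -5.1] 16.5
jig tcp -130.73642984504798 -84.62552255593121
```

View pics/t17.png

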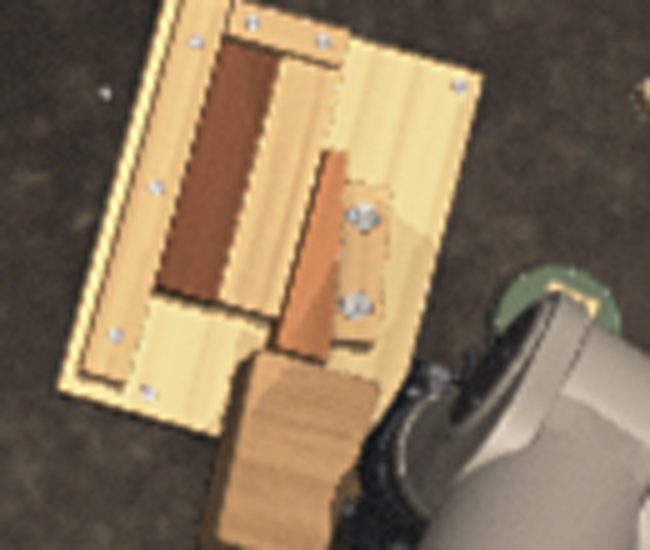

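```bash
python3 -m handwheel '{"translation":[[0.008,-0.0025,0],[0.009,-0.003,0],[0.009,-0.003,0]],"rot":[[0,0,0],[0,0,0],[0,0,0]],"fingers":[-1,-1,-1]}' 120;python3 st.py
```

```text
time_s: 22.85
tool_pos: [417.8, -474.6, 31.0]
orientation: [[0.951, -0.306, -0.03], [-0.306, -0.952, 0.015], [-0.033, -0.005, -0.999]]
ft_force: [-16.4, 7.1, 4.2]
gripper_width: 0.19
22.85 [ 417.8 -474.6   31. ] yawx -17.8 z [-0.03   0.015 -0.999] [-16.4   7.1   4.2] 16.2
jig tcp -119.16896167284058 -85.51209202853246
```

```bash
python3 -m handwheel '{"translation":[[-0.0095,0.004,0.002],[0.0,0.0,0],[0,0,0]],"rot":[[0,-0.01,0],[0,0,0],[0,0,0]],"fingers":[-1,-1,-1]}' 120;python3 st.py
```

```text
time_s: 23.22
tool_pos: [411.8, -470.7, 32.5]
orientation: [[0.952, -0.305, -0.017], [-0.304, -0.952, 0.014], [-0.02, -0.009, -1.0]]
ft_force: [0.7, 0.2, -5.2]
gripper_width: 0.198
23.225 [ 411.8 -470.7   32.5] yawx -17.7 z [-0.017  0.014 -1.   ] [ 0.7  0.2 -5.2] 16.8
jig tcp -126.0963820181748 -83.62906612273106
```

About 17.8 N along the drive direction. I'll level the tool and tap again to check it no longer advances.

```bash
python3 -m handwheel '{"translation":[[-0.004,0.001,0.005],[0.0,0.0,0]],"rot":[[-0.014,-0.02,-0.004],[0,0,0]],"fingers":[-1,-1]}' 120;python3 st.py;python3 -m handwheel '{"translation":[[0.008,-0.0025,0],[0.008,-0.0025,0]],"rot":[[0,0,0],[0,0,0]],"fingers":[-1,-1]}' 120;python3 st.py
```

```text
time_s: 23.48
tool_pos: [409.6, -469.8, 38.3]
orientation: [[0.951, -0.308, 0.007], [-0.308, -0.952, -0.002], [0.007, -0.001, -1.0]]
ft_force: [0.7, 0.2, -5.3]
gripper_width: 0.196
23.475 [ 409.6 -469.8   38.3] yawx -17.9 z [ 0.007 -0.002 -1.   ] [ 0.7  0.2 -5.3] 16.7
jig tcp -128.45360002398147 -83.48222837615256
time_s: 23.72
tool_pos: [418.2, -474.1, 37.4]
orientation: [[0.952, -0.307, -0.009], [-0.307, -0.952, 0.003], [-0.009, -0.0, -1.0]]
ft_force: [-17.8, 5.7, 4.0]
gripper_width: 0.196
23.725 [ 418.2 -474.1   37.4] yawx -17.9 z [-0.009  0.003 -1.   ] [-17.8   5.7   4. ] 16.6
jig tcp -118.9646400616249 -84.87599596840285
```

```bash
python3 -m handwheel '{"translation":[[0.008,-0.0025,0]],"rot":[[0,0,0]],"fingers":[-1]}' 120;python3 st.py
```

```text
time_s: 23.85
tool_pos: [417.9, -474.5, 36.0]
orientation: [[0.951, -0.307, -0.027], [-0.307, -0.952, 0.01], [-0.029, -0.002, -1.0]]
ft_force: [-16.6, 6.0, 3.9]
gripper_width: 0.192
23.85 [ 417.9 -474.5   36. ] yawx -17.9 z [-0.027  0.01  -1.   ] [-16.6   6.    3.9] 16.4
jig tcp -119.13052206166732 -85.36483914877823
```

```bash
python3 -m handwheel '{"translation":[[-0.0095,0.003,0.002],[-0.003,0.001,0],[0.009,-0.003,0],[0.009,-0.003,0],[0.005,-0.002,0]],"rot":[[0,-0.028,0],[0,0,0],[0,0,0],[0,0,0],[0,0,0]],"fingers":[-1,-1,-1,-1,-1]}' 120;python3 st.py
```

```text
time_s: 24.48
tool_pos: [417.2, -476.5, 35.1]
orientation: [[0.952, -0.304, -0.028], [-0.303, -0.953, 0.021], [-0.033, -0.011, -0.999]]
ft_force: [-11.0, 4.6, 2.7]
gripper_width: 0.192
24.475 [ 417.2 -476.5   35.1] yawx -17.7 z [-0.028  0.021 -0.999] [-11.    4.6   2.7] 16.3
jig tcp -119.11477890872331 -87.47877593339771
```

```bash
python3 -m handwheel '{"translation":[[-0.0095,0.003,0.002],[-0.003,0.001,0],[0.009,-0.003,0],[0.009,-0.003,0],[0.005,-0.002,0]],"rot":[[0,-0.02,0],[0,0,0],[0,0,0],[0,0,0],[0,0,0]],"fingers":[-1,-1,-1,-1,-1]}' 120;python3 st.py
```

```text
time_s: 25.1
tool_pos: [417.0, -477.6, 34.2]
orientation: [[0.954, -0.298, -0.041], [-0.297, -0.954, 0.032], [-0.049, -0.019, -0.999]]
ft_force: [-11.6, 3.1, 2.6]
gripper_width: 0.194
25.1 [ 417.  -477.6   34.2] yawx -17.3 z [-0.041  0.032 -0.999] [-11.6   3.1   2.6] 16.5
jig tcp -119.0075286799239 -88.63230315368793
```

```bash
python3 -m handwheel '{"translation":[[-0.015,0.006,0.003],[-0.03,0.01,0.01],[-0.02,0.03,0.05],[0,0.05,0.05],[0,0.05,0.01],[0,0,0]],"rot":[[0,0,0],[-0.03,-0.04,0],[0,0,0],[0,0,0],[0,0,0],[0,0,0]],"fingers":[-1,-1,-1,-1,-1,-1]}' 120;python3 st.py;python3 - <<'E'
from h import *
c,T=wT(); cv2.imwrite("pics/w18.png",c["img"][:,:,::-1]); np.save("T18.npy",T)
c=camera("top");cv2.imwrite("pics/t18.png",cv2.resize(c["img"][190:300,390:520,::-1],None,fx=5,fy=5,interpolation=cv2.INTER_CUBIC))
c=camera("scene");cv2.imwrite("pics/s18.png",cv2.resize(c["img"][140:260,320:470,::-1],None,fx=5,fy=5,interpolation=cv2.INTER_CUBIC))
E
```

```text
time_s: 25.85
tool_pos: [365.1, -332.9, 157.7]
orientation: [[0.957, -0.289, 0.016], [-0.289, -0.957, -0.003], [0.016, -0.002, -1.0]]
ft_force: [0.7, -0.3, -5.5]
gripper_width: 0.192
25.85 [ 365.1 -332.9  157.7] yawx -16.8 z [ 0.016 -0.003 -1.   ] [ 0.7 -0.3 -5.5] 16.3
jig tcp -212.91275753288605 33.067499557466235
```

View pics/w18.png

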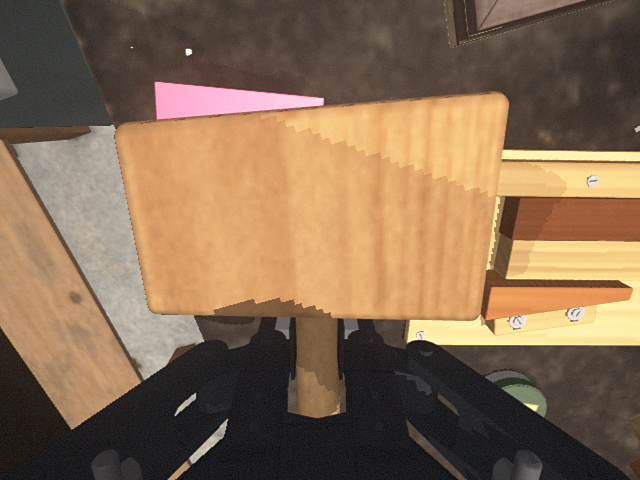

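View pics/s18.png

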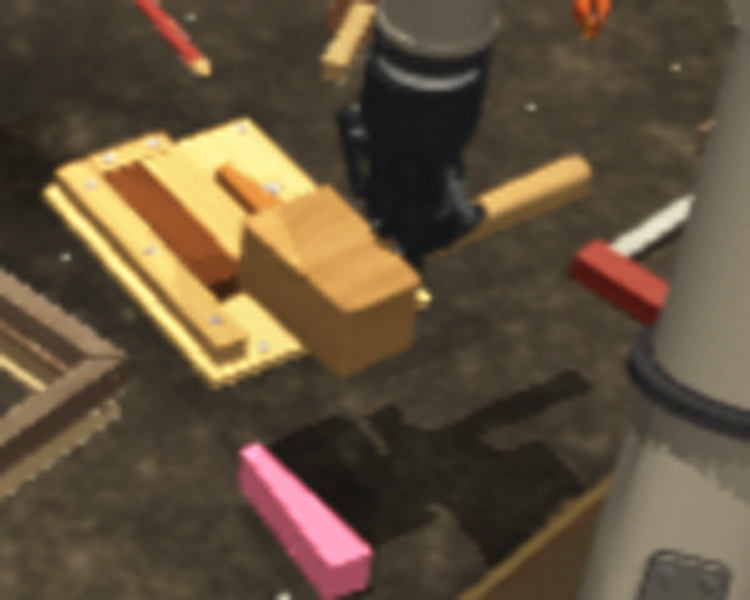

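View pics/t18.png

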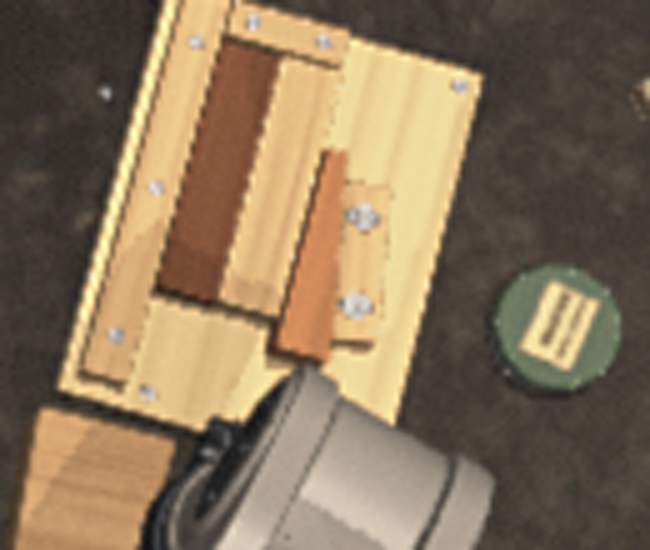

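The joint reads closed: no dark line between strips A and B in the wrist view at (500..640, 241). The wedge lies along strip B from (487,300) to (632,292), against the cleat. Next I'll lay the mallet on the free bench near (400,0).

```bash
python3 -m handwheel '{"translation":[[0.005,0.03,0],[0.005,0.05,0],[0.005,0.055,0],[0.005,0.055,0],[0.005,0.055,0],[0.005,0.05,-0.01],[0.005,0.03,-0.02],[0,0,0]],"rot":[[0.003,0.016,0.04],[0,0,0.05],[0,0,0.05],[0,0,0.05],[0,0,0.05],[0,0,0.04],[0,0,0],[0,0,0]],"fingers":[-1,-1,-1,-1,-1,-1,-1,-1]}' 120;python3 -m handwheel '{"translation":[[0,0,-0.03],[0,0,-0.03],[0,0,-0.02],[0,0,0],[0,0,0]],"rot":[[0,0,0],[0,0,0],[0,0,0],[0,0,0],[0,0,0]],"fingers":[-1,-1,-1,-1,-1]}' 120;python3 st.py;python3 - <<'E'
from h import *
c=camera("scene");cv2.imwrite("pics/s19.png",c["img"][100:400,150:480,::-1])
c=camera("top");cv2.imwrite("pics/t19.png",cv2.resize(c["img"][180:360,200:520,::-1],None,fx=2.3,fy=2.3,interpolation=cv2.INTER_CUBIC))
E
```

```text
time_s: 27.0
tool_pos: [402.0, -5.2, 125.4]
orientation: [[1.0, -0.016, 0.005], [-0.016, -1.0, 0.004], [0.005, -0.004, -1.0]]
ft_force: [-1.3, -0.1, -5.4]
gripper_width: 0.189
time_s: 27.62
tool_pos: [406.5, -8.1, 44.9]
orientation: [[1.0, -0.022, 0.009], [-0.022, -1.0, 0.004], [0.009, -0.004, -1.0]]
ft_force: [0.7, 0.1, -4.8]
gripper_width: 0.195
27.625 [406.5  -8.1  44.9] yawx -1.3 z [ 0.009  0.004 -1.   ] [ 0.7  0.1 -4.8] 16.5
jig tcp -273.67303143589135 354.81311409903236
```

View pics/s19.png

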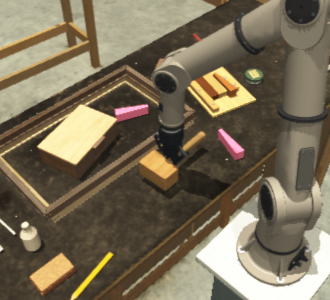

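View pics/t19.png

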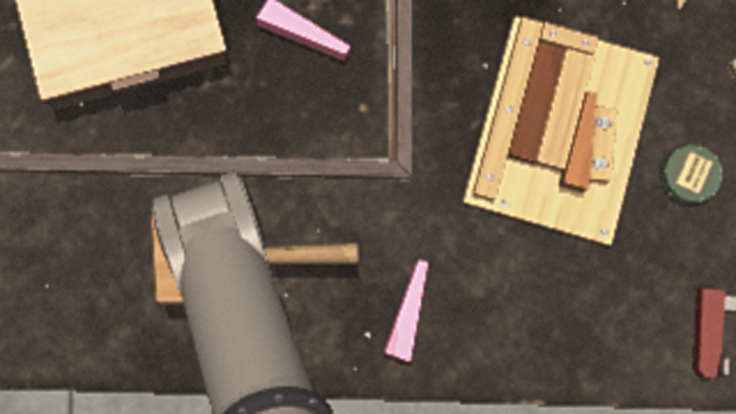

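The spot is clear of the frame, both pink wedges and the jig. Lowering gently.

```bash
python3 -m handwheel '{"translation":[[0,0,-0.012],[0,0,-0.01],[0,0,-0.003],[0,0,0]],"rot":[[-0.004,0.009,0],[0,0,0],[0,0,0],[0,0,0]],"fingers":[-1,-1,-1,-1]}' 120;python3 st.py
```

```text
time_s: 28.22
tool_pos: [407.5, -8.5, 19.3]
orientation: [[1.0, -0.022, 0.002], [-0.022, -1.0, -0.002], [0.002, 0.002, -1.0]]
ft_force: [-0.3, 0.8, -4.8]
gripper_width: 0.196
28.225 [407.5  -8.5  19.3] yawx -1.3 z [ 0.002 -0.002 -1.   ] [-0.3  0.8 -4.8] 16.7
jig tcp -272.55018407286974 354.75524323060336
```

```bash
python3 -m handwheel '{"translation":[[0,0,-0.003],[0,0,-0.001],[0,0,0]],"rot":[[0,0,0],[0,0,0],[0,0,0]],"fingers":[-1,-1,-1]}' 120;python3 st.py
```

```text
time_s: 28.6
tool_pos: [408.0, -8.7, 15.9]
orientation: [[1.0, -0.022, 0.003], [-0.022, -1.0, -0.003], [0.003, 0.003, -1.0]]
ft_force: [-1.1, 0.0, -1.6]
gripper_width: 0.199
28.6 [408.   -8.7  15.9] yawx -1.3 z [ 0.003 -0.003 -1.   ] [-1.1  0.  -1.6] 16.9
jig tcp -272.1022537831997 354.7187997681358
```

Touching now (Fz rose from -4.8 to -1.6). Releasing and lifting.

```bash
python3 -m handwheel '{"translation":[[0,0,-0.0005],[0,0,0],[0,0,0],[0,0,0],[0,0,0.02],[0,0,0.05],[0,0,0.05],[0,0,0]],"rot":[[0,0,0],[0,0,0],[0,0,0],[0,0,0],[0,0,0],[0,0,0],[0,0,0],[0,0,0]],"fingers":[-0.2,0,0.2,0.3,0.3,0.3,0.3,0.3]}' 40;python3 st.py; python3 - <<'E'
from h import *
c,T=wT(); cv2.imwrite("pics/w20.png",c["img"][:,:,::-1])
c=camera("scene");cv2.imwrite("pics/s20.png",cv2.resize(c["img"][150:390,150:430,::-1],None,fx=2.4,fy=2.4,interpolation=cv2.INTER_CUBIC))
E
```

```text
time_s: 29.6
tool_pos: [410.5, -7.7, 140.1]
orientation: [[1.0, -0.022, 0.008], [-0.022, -1.0, -0.001], [0.008, 0.001, -1.0]]
ft_force: [0.2, 0.9, -0.3]
gripper_width: 0.651
29.6 [410.5  -7.7 140.1] yawx -1.2 z [ 0.008 -0.001 -1.   ] [ 0.2  0.9 -0.3] 55.3
jig tcp -269.97088101211403 356.4711376231176
```

View pics/w20.png

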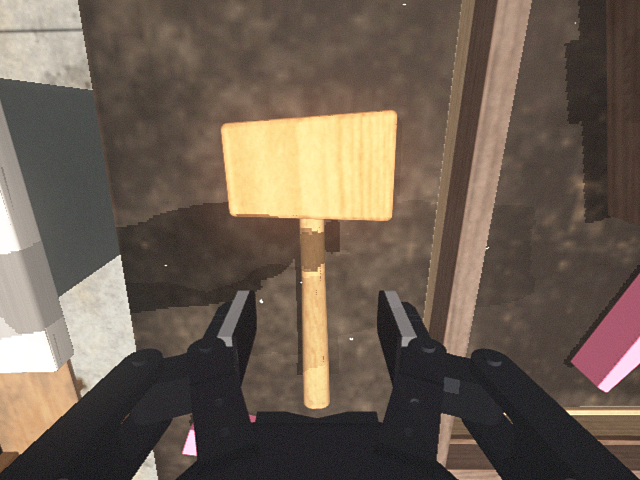

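View pics/s20.png

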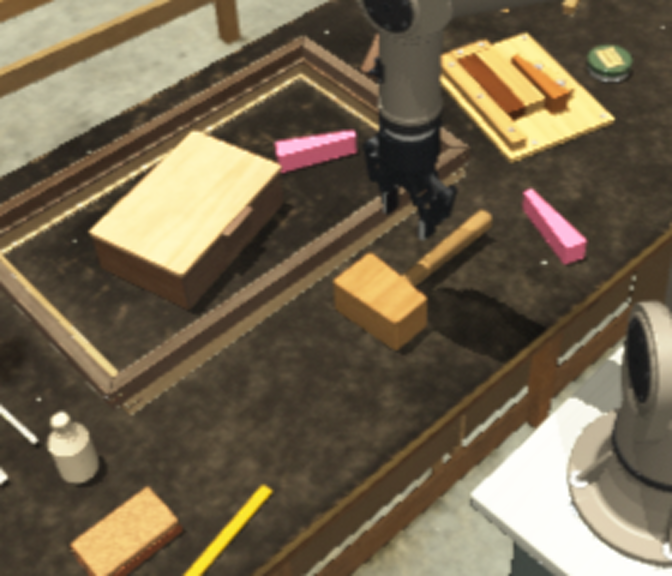

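The mallet lies flat: head at (230..395,115..218), handle to (316,405). There's plenty of time, so I'll take a final close look at the joint from the wrist camera.

```bash
python3 -m handwheel '{"translation":[[0.01,-0.03,0.04],[0.025,-0.045,0.03],[0.03,-0.045,0.01],[0.03,-0.045,0],[0.03,-0.045,0],[0.03,-0.045,0],[0.03,-0.03,0],[0.02,0,0]],"rot":[[0,0,0.1],[0,0,0.17],[0,0,0.17],[0,0,0.17],[0,0,0.17],[0,0,0.17],[0,0,0.17],[0,0,0.15]],"fingers":[0.3,0.3,0.3,0.3,0.3,0.3,0.3,0.3]}' 40;python3 -m handwheel '{"translation":[[0,0,0],[0,0,0]],"rot":[[0,0,0],[0,0,0]],"fingers":[0.3,0.3]}';python3 st.py; python3 - <<'E'
from h import *
c,T=wT(); np.save("T21.npy",T);cv2.imwrite("pics/w21.png",c["img"][:,:,::-1])
cv2.imwrite("pics/w21z.png",cv2.resize(c["img"][30:330,20:300,::-1],None,fx=2,fy=2,interpolation=cv2.INTER_CUBIC))
E
```

```text
time_s: 30.7
tool_pos: [606.6, -302.5, 200.4]
orientation: [[0.274, 0.961, -0.025], [0.962, -0.274, -0.012], [-0.019, -0.021, -1.0]]
ft_force: [-1.0, 0.8, -0.5]
gripper_width: 0.649
time_s: 30.95
tool_pos: [605.7, -300.8, 194.9]
orientation: [[0.274, 0.961, -0.032], [0.962, -0.274, -0.008], [-0.016, -0.029, -0.999]]
ft_force: [-0.3, -0.3, 0.6]
gripper_width: 0.646
30.95 [ 605.7 -300.8  194.9] yawx 74.1 z [-0.032 -0.008 -0.999] [-0.3 -0.3  0.6] 54.9
jig tcp 6.045699420792057 137.79348280705435
```

View pics/w21.png

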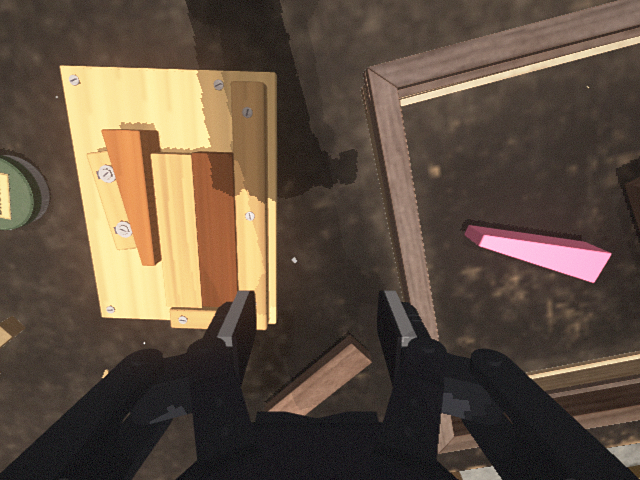

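```bash
python3 - <<'E'
from h import *
i=cv2.imread("pics/w21.png");cv2.imwrite("pics/z21.png",cv2.resize(i[120:330,85:250],None,fx=4.5,fy=2.8,interpolation=cv2.INTER_CUBIC))
c=camera("wrist");T=np.load("T21.npy")
print("B r/l, A r/l near",J(onz(c,[(152.5,154),(193,153),(193,153),(232.5,152)],34,T)), "fence/base corner",J(onz(c,[(62,67),(276,72)],12,T)))
E
```

```text
B r/l, A r/l near [[-47.7, -10.3], [-49.9, 25.3], [-49.9, 25.3], [-52.0, 59.9]] fence/base corner [[-117.8, -93.2], [-120.1, 94.8]]
```

View pics/z21.png

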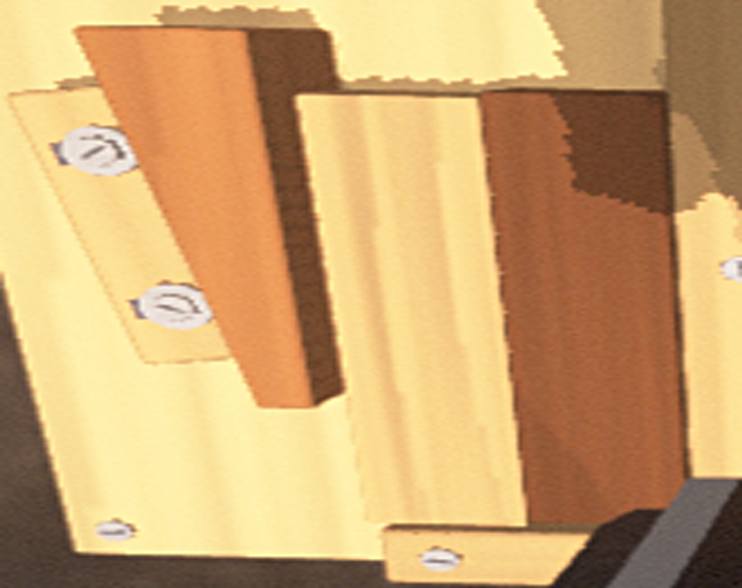

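The joint is closed along its full length: both strips together measure about 70 mm against the nominal 72, with no gap. The wedge bears on strip B and the cleat. Handing in.

```bash
python3 -c "
from workcell import close_job
print(close_job())"
```

```text
the job is handed in; nothing more can be done
None
```

The job is done and handed in at about 31 s of the 72 s allowed. The wedge is driven tight, the joint between the strips is closed, and the mallet lies flat on clear bench.

**What I did:** I set the wedge thin end first about 30 mm into the lane and let go of it. I then picked up the mallet at the neck and drove the wedge in with light taps.

**Last checks:**
- **Wedge:** over the last taps the mallet stopped at the same point (jig x about -119 mm for the tool). The highest reading along the drive direction was about 19 N, against the roughly 15 N said to seat it.
- **Joint:** the close wrist picture shows no gap between the strips, and the wedge bears on the right-hand strip and the cleat. The two strips measured about 70 mm across together against 72 mm nominal, which is within camera error.
- **Mallet:** it lies flat near (408, -9) mm, about 0.3 m from the jig, with the gripper clear of everything.
- **Other items:** the glue bottle, sanding block, wax tin and both pink wedges look unmoved in the late pictures; I did not measure their positions again.

**Disagreements and limits:**
- The top and wrist cameras differed by about 5 mm on the jig's place; I used the wrist camera.
- The gripper read about 17 mm on the 24 mm handle at full force; the mallet did not slip or twist.
- The tool leaned 2 to 3° under the last taps.
- Force was read only at the end of each move, so brief peaks in between were not seen.

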